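# Set up the bench to varnish a key-rack board

### The arm

A 7-joint arm with a two-finger parallel gripper is mounted at the origin on the work surface. World frame = base frame: x ahead of the robot, y to its left, z up, the work surface at z = 0. Lengths are in m, angles in rad, forces in N, time in s.
With the tool pointing down it reaches from about 0.4 to 0.75 m from the base axis. Payload 19.5 kg.
Tool frame: the origin (TCP) lies midway between the tips of the shut fingers; the grasp point (between the pads) lies 19 mm behind it; x points along the fingers, z is the direction in which the jaws open and shut, and the axes are right-handed (so a half turn about x gives the same grasp; the last joint's range is limited). The gripper opens to 85 mm and grips with 20 to 120 N. Pads are 22 mm wide; open, the fingers measure 114 mm over their backs; the gripper's body (76 mm by 85 mm) begins 54 mm behind the grasp point. The pads swing forward as they close: fully open they stand 13 mm farther back than shut.
Start: joints at [1.143, 0.707, -0.028, 1.485, 0.022, 0.951, -0.075], TCP at [0.216, -0.533, 0.231] pointing down, gripper open.
Joint ranges: [-2.71, 2.71], [-0.32, 2.16], [-1.57, 1.52], [0, 2.45], [-1.46, 4.6], [0, 2.02], [-2.83, 2.83]. Speed limits (rad/s): [1.89, 1.89, 2.57, 2.57, 3.01, 3.01, 3.01].

### API

Orientations are given as a unit quaternion [w, x, y, z].
In Python, from bench import telemetry, optics, order gives the robot as it stands. The module is installed in compiled form; this text tells all that it offers.
- The arm moves only by the tool apply_moves, never from a script. Its argument "series" is a list that holds one entry, the list of rows, each a list of 7 numbers: the finger opening in m, from 0 to 0.0854, then the shift along the tool's x, y, z in m, then the turn, a rotation vector about the tool's x, y, z in degrees. In form: [[[fingers, x, y, z, ax, ay, az], ...]]. A call has 1 to 20 rows; each row shifts and turns the pose as measured when the row begins, along the tool's axes as they then stand; what a row does not reach is not made up. A row lasts 1/8 s, in which the tool goes at most 62.5 mm and 10.7 degrees, less where a joint would pass 70% of its speed; a pose out of reach is approached as far as the arm can. A call with a gripper value outside its range is refused whole. The fingers move at their own pace and stop on an object; "force" is the grip in N (left out, the last holds). Time passes only in rows, so rows that do not move let the fingers close. It gives the time, the measured TCP pose, the force and the opening at its end, in the units of the state.
- telemetry.sense(): the state, without advancing time (a new reading comes with each control period).
- optics.get_image(name): name is "scene" or "top"; returns the picture (384x512x3 uint8, red, green, blue); there is no depth.
- optics.calibration(name): a dict with "fx", "fy", "cx", "cy" (pixels), "dist_coeffs" ([k1, k2, p1, p2, k3] as OpenCV has them; the pictures are not rectified), "world_to_cam" (4x4, takes a point from world to camera coordinates). Camera axes: x right, y down, z forward; pixel columns grow to the right and rows downward; lengths in m; the calibration is good to about 2 mm. A picture is of the moment at which its call begins. calibration takes no time and is no camera call.
- order.sign_off(): hands the job in, once; it reports no verdict.
The state is a dict: "time_s": time; "joints": joint angles; "qd": joint speeds; "joint_efforts": joint torques, N m; "ee_pos": TCP position; "orientation": TCP orientation; "contact_force": force on the tool from outside, world axes, zero at the start; "wrist_torque": the same for the moment, N m; "gripper_width": opening from 0.0 (shut) to 1.0 (fully open).
Only numpy, scipy, OpenCV 4.12 (cv2) and the standard library are available. Lean on these libraries where they do the work, as an engineer would, in place of code of your own. Each camera call takes 0.05 s, during which the arm holds its last target.

### The job

Set up the bench for varnishing the oak board: stand the two green pucks on the grey mat and lay the board face up across them, one puck under each end and midway across its width, the board in the middle of the mat and square to it. Lay the brush flat on the mat in front of the board (on the robot's side), alongside it, about centred and not touching it, and stand the orange-brown tin of varnish flat in the drip tray. Leave the blue and the white tin where they are.

Things in the scene. Friction and masses are not known exactly. Their poses are not given: they have to be found in the camera images.
- puck_a_mid (a point): One of two identical non-slip bench pucks: a lime-green plastic disc with a round black rubber pad in its top, 50 mm across, 25 mm high, standing flat; this point is its centre, 12.5 mm above its underside. z up. About 60 g. The pucks are interchangeable.
- puck_b_mid (a point): The other bench puck, the same in size and look; this point is its centre, 12.5 mm above its underside.
- board_mid (a point): Small oak key-rack board lying flat, 60 x 220 x 18 mm, about 160 g, with a row of small dark holes in its upper face. This point is its centre, 9 mm above its underside. Its y axis runs along the 220 mm length, its x axis across the 60 mm width, z up out of the face with the holes. Either end may go to either side.
- brush_mid (a point): Flat varnish brush lying flat, 187 mm long, 14 mm thick, about 50 g: pale wooden handle, steel ferrule, dark bristles. This point: on the handle near the balance point, 7 mm above the underside. y axis along the brush towards the bristles (tip 97 mm ahead, handle end 90 mm back). Handle 20 mm wide (along x) within 28 mm of the point, ferrule and bristles 30 mm. Either end may go to either side.
- varnish_mid (a point): The varnish tin: upright orange-brown tin with steel rims and a orange-brown disc on its lid, 61 mm across, 75 mm high, about 250 g. This point is its centre, 37.5 mm above its underside. z up.
- mat: Grey-blue finishing mat fixed flat on the bench, 220 mm deep (its x axis) by 260 mm wide (its y axis), 3 mm thick. Origin: the centre of its underside, so its upper face is 3 mm above. Its -x side is its front, towards the robot.
- drip_tray: Round shallow drip tray of bright metal, fixed on the bench, 104 mm across outside, inner floor 3 mm above the bench and about 96 mm across, rim 8 mm high. Origin: the centre of its underside.
- blue_tin_mid (a point): Tin of blue paint, same shape and size as the varnish tin but blue with a blue disc on its lid; not needed, to be left standing. This point is its centre, 37.5 mm above its underside.
- white_tin_mid (a point): Tin of white paint, same shape and size but white with a white disc on its lid; not needed, to be left standing. This point is its centre, 37.5 mm above its underside.

How it is judged:
At the end, for the whole second after the job is handed in: Pucks under the board, 45-96 mm either side of its centre, 15 mm of its midline; board level, face up, within 15 mm and 0.12 rad of mat centre; brush flat on mat 44-96 mm before its centre, within 40 mm, 0.2 rad, clear of board; varnish flat in tray; all at rest; other tins within 25 mm (((y of puck_a_mid in the frame of board_mid between 0.045 and 0.096 m and y of puck_b_mid in the frame of board_mid between -0.096 and -0.045 m) or (y of puck_a_mid in the frame of board_mid between -0.096 and -0.045 m and y of puck_b_mid in the frame of board_mid between 0.045 and 0.096 m)) and x of puck_a_mid in the frame of board_mid between -0.015 and 0.015 m and x of puck_b_mid in the frame of board_mid between -0.015 and 0.015 m and height (world z) of each of puck_a_mid, puck_b_mid below 0.02 m and angle between each of puck_a_mid, puck_b_mid, blue_tin_mid, white_tin_mid's own z axis and vertical below 0.1 rad and height (world z) of board_mid between 0.033 and 0.041 m and angle between board_mid's own z axis and vertical below 0.06 rad and x of board_mid in the frame of mat between -0.015 and 0.015 m and y of board_mid in the frame of mat between -0.015 and 0.015 m and angle between the y axis of board_mid and the y axis of mat, either way round below 0.12 rad and x of brush_mid in the frame of mat between -0.096 and -0.044 m and y of brush_mid in the frame of mat between -0.04 and 0.04 m and angle between the y axis of brush_mid and the y axis of mat, either way round below 0.2 rad and height (world z) of brush_mid below 0.016 m and angle between brush_mid's own z axis and vertical below 0.15 rad and horizontal distance between varnish_mid and drip_tray below 0.0175 m and height (world z) of varnish_mid below 0.044 m and angle between varnish_mid's own z axis and vertical below 0.05 rad and contact force between brush and board below 0.02 N and linear speed of each of puck_a, puck_b, board, brush, varnish below 0.01 m/s and distance of each of blue_tin_mid, white_tin_mid from where it was at the start of the episode below 0.025 m); the robot touches nothing.
It fails at once if the blue or the white tin is moved by more than 40 mm or knocked over (distance of any of blue_tin_mid, white_tin_mid from where it was at the start of the episode above 0.04 m or angle between any of blue_tin_mid, white_tin_mid's own z axis and vertical above 0.4 rad).
It also fails if it takes over 112 s, if anything falls off the work surface, if the arm or the gripper's body presses on something with over 40 N, if the wrist force passes 120 N, or if a joint passes its speed limit or range.

## Working session

There is one attempt and no reset: what is moved stays moved. The work goes in short steps, Python scripts to look and compute and a tool call to move; the robot and the scene stay as the last step left them, time stands still between calls to the robot, and variables do not carry over. Pictures are saved under pics/ and viewed, and the job is handed in when it is done.

Besides the shell and the picture viewer there is one more tool, called after ">>>" by a JSON object that holds its "fn" and its "kwargs". apply_moves: Moves the arm, as the interface text tells. Its arguments: {"type":"object","properties":{"series":{"type":"array","items":{"type":"array","items":{"type":"array","items":{"type":"number"}}}},"force":{"type":"number"}},"required":["series"]}

```bash
mkdir -p pics
cat > h.py <<'E'
import numpy as np, cv2
from bench import telemetry, optics, order
def snap(name,fn):
    im=optics.get_image(name); cv2.imwrite('pics/'+fn,im[:,:,::-1]); return im
def world(name,uv,z):
    c=optics.calibration(name); K=np.array([[c['fx'],0,c['cx']],[0,c['fy'],c['cy']],[0,0,1]])
    T=np.array(c['world_to_cam']); p=cv2.undistortPoints(np.array([[uv]],float),K,np.array(c['dist_coeffs'])).ravel()
    R=T[:3,:3]; o=-R.T@T[:3,3]; d=R.T@np.array([p[0],p[1],1]); return o+d*(z-o[2])/d[2]
def pix(name,P):
    c=optics.calibration(name); K=np.array([[c['fx'],0,c['cx']],[0,c['fy'],c['cy']],[0,0,1]])
    T=np.array(c['world_to_cam']); return cv2.projectPoints(np.array([P],float),cv2.Rodrigues(T[:3,:3])[0],T[:3,3],K,np.array(c['dist_coeffs']))[0].ravel()
def crop(fn,out,x0,y0,x1,y1,s):
    im=cv2.imread('pics/'+fn)[y0:y1,x0:x1]; cv2.imwrite('pics/'+out,cv2.resize(im,None,fx=s,fy=s,interpolation=cv2.INTER_CUBIC))
E
python3 - <<'E'
from h import *
snap('scene','s0.png');snap('top','t0.png')
print(telemetry.sense())
for n in('scene','top'):
  c=optics.calibration(n);T=np.array(c['world_to_cam']);print(n,c, -T[:3,:3].T@T[:3,3])
E
```

```text
{'time_s': 0.1, 'joints': array([ 1.1432885 ,  0.70703122, -0.02763888,  1.48497698,  0.02203916,
        0.95089321, -0.07549065]), 'qd': array([-7.33037666e-04, -1.32253160e-03,  8.61911028e-04, -1.34349931e-03,
        4.17446873e-04, -5.33749158e-05, -3.76165652e-04]), 'joint_efforts': array([ 2.08234502e-03, -8.84297991e+01,  1.23655625e+00, -2.36453891e+01,
        1.70559139e-02,  5.05658652e-03,  2.93301741e-05]), 'ee_pos': array([ 0.21628461, -0.53250539,  0.23087368]), 'orientation': array([ 0.58628614,  0.39504065,  0.58689427, -0.39467273]), 'contact_force': array([ 0.20461491, -0.36336819,  0.27086106]), 'wrist_torque': array([ 0.02111852,  0.01585296, -0.00454356]), 'gripper_width': 0.9983678916405657}
scene {'fx': 407.83466594488016, 'fy': 407.83466594488016, 'cx': 255.42023665207958, 'cy': 189.0441441023511, 'dist_coeffs': array([-0.08855672,  0.        ,  0.        ,  0.        ,  0.        ]), 'world_to_cam': array([[ 0.01284826,  0.99991538,  0.00203681, -0.02415198],
       [ 0.75277004, -0.0083318 , -0.65823084, -0.32140598],
       [-0.65815817,  0.00999037, -0.7528134 ,  1.77906909],
       [ 0.        ,  0.        ,  0.        ,  1.        ]])} [1.41316397 0.00369849 1.12779691]
top {'fx': 371.12199798471283, 'fy': 371.12199798471283, 'cx': 255.473110196929, 'cy': 189.24313089253022, 'dist_coeffs': array([0.03369194, 0.        , 0.        , 0.        , 0.        ]), 'world_to_cam': array([[-0.02706161, -0.99958335,  0.01003962, -0.00162579],
       [-0.99077673,  0.0254865 , -0.13308611,  0.51849878],
       [ 0.13277479, -0.01354854, -0.99105363,  1.07178594],
       [ 0.        ,  0.        ,  0.        ,  1.        ]])} [ 3.71366374e-01 -3.18692997e-04  1.13121865e+00]
```

View pics/s0.png

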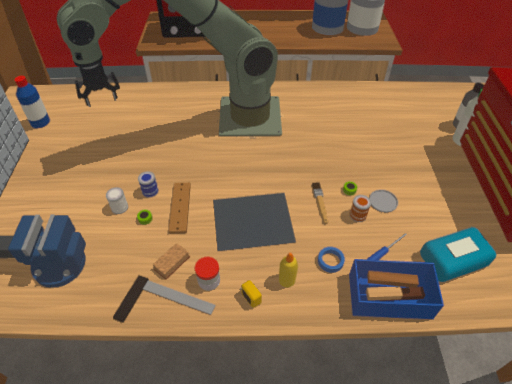

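View pics/t0.png

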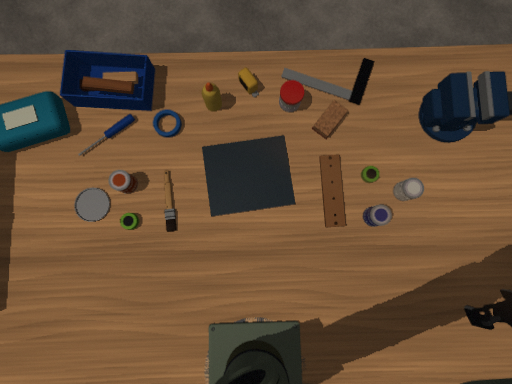

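The top view shows the mat at about (249,176), the board at (333,190), the pucks at (129,221) and (371,174), the brush at (169,205), the varnish at (122,181), the tray at (93,204), the blue tin at (380,215) and the white tin at (410,188). I'll enlarge it to read positions.

Run:
```python
from h import *
crop('t0.png','c1.png',70,150,200,250,6)
crop('t0.png','c2.png',195,130,305,220,7)
crop('t0.png','c3.png',310,140,430,240,6)
```

```text
(no output)
```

View pics/c1.png

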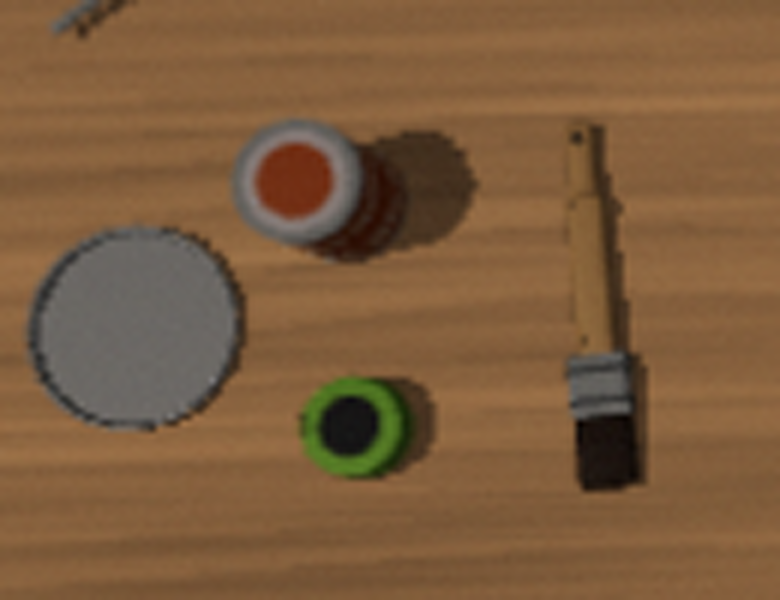

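View pics/c2.png

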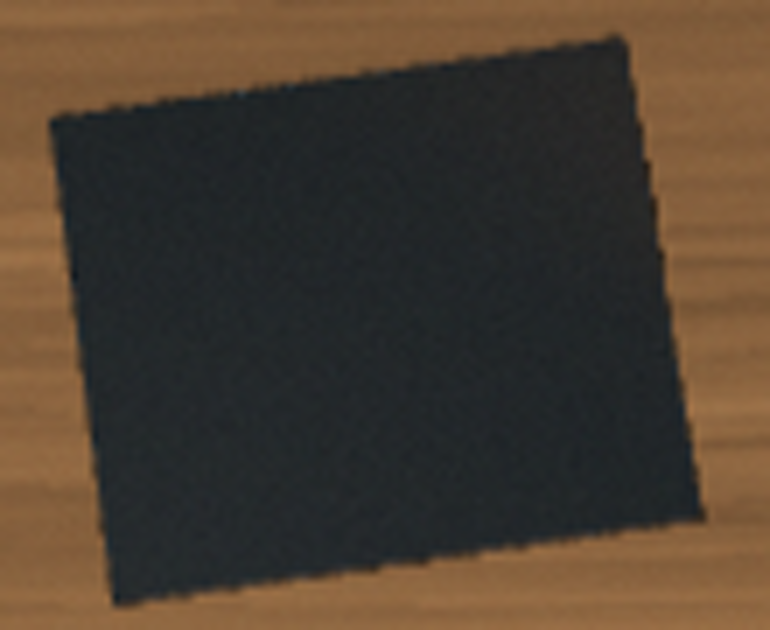

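View pics/c3.png

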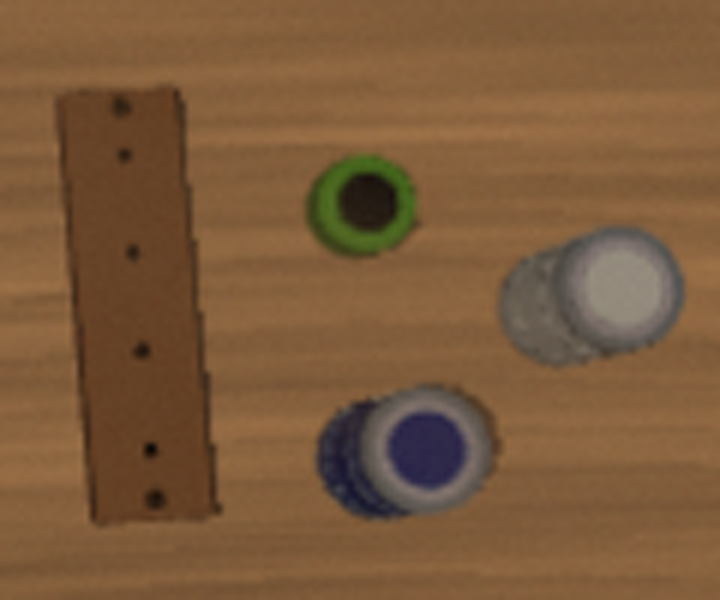

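```bash
python3 - <<'E'
from h import *
def W(c,x0,y0,s,z): return world('top',(x0+(c[0]+.5)/s-.5,y0+(c[1]+.5)/s-.5),z)[:2]
a=lambda *c,z:W(c,70,150,6,z); b=lambda *c,z:W(c,195,130,7,z); d=lambda *c,z:W(c,310,140,6,z)
print('varn',a(296,180,z=.075),'tray',a(136,328,z=.008),'puckL',a(350,426,z=.025))
bu=a(582,120,z=.014);ti=a(609,489,z=.012);print('brush',bu,ti,np.linalg.norm(bu-ti),bu+(ti-bu)*90/187)
m=[b(*c,z=.003) for c in((52,118),(622,38),(705,520),(118,604))];print('mat',np.mean(m,0),m)
e=m[0]-m[1]+m[3]-m[2]; print('yaw',np.arctan2(-e[0],e[1]), [np.linalg.norm(m[i]-m[i-1]) for i in range(4)])
m=[d(*c,z=.018) for c in((57,92),(180,88),(218,514),(96,522))];print('board',np.mean(m,0),m)
e=m[0]-m[3]+m[1]-m[2]; print('dir',np.degrees(np.arctan2(e[1],e[0])), [np.linalg.norm(m[i]-m[i-1]) for i in range(4)])
print('puckR',d(369,202,z=.025),'blue',d(427,450,z=.075),'white',d(620,288,z=.075))
E
python3 - <<'E'
from h import *
crop('s0.png','c4.png',300,160,410,235,7)
crop('s0.png','c5.png',95,160,205,235,7)
E
```

```text
varn [0.55075425 0.37466525] tray [0.48898117 0.47585226] puckL [0.43595397 0.36346797]
brush [0.58839902 0.25342737] [0.40184261 0.2395801 ] 0.18706961099075614 [0.49861251 0.24676291]
mat [0.56783501 0.00572125] [array([0.66098271, 0.14674648]), array([ 0.69142376, -0.10780775]), array([ 0.47438661, -0.1360496 ]), array([0.44454696, 0.11999588])]
yaw 0.11751468641756257 [np.float64(0.21808261194851697), np.float64(0.2563679272659107), np.float64(0.21886691390437293), np.float64(0.25777838119156266)]
board [ 0.51284855 -0.24859404] [array([ 0.62164924, -0.21339723]), array([ 0.62210002, -0.27630635]), array([ 0.40503485, -0.28278992]), array([ 0.40261009, -0.22188268])]
dir 1.9658717606190788 [np.float64(0.21920345241649078), np.float64(0.06291073778489993), np.float64(0.2171619769697996), np.float64(0.06095548456914551)]
puckR [ 0.55936805 -0.36634941] blue [ 0.43101901 -0.36898785] white [ 0.50605919 -0.46639935]
```

View pics/c4.png

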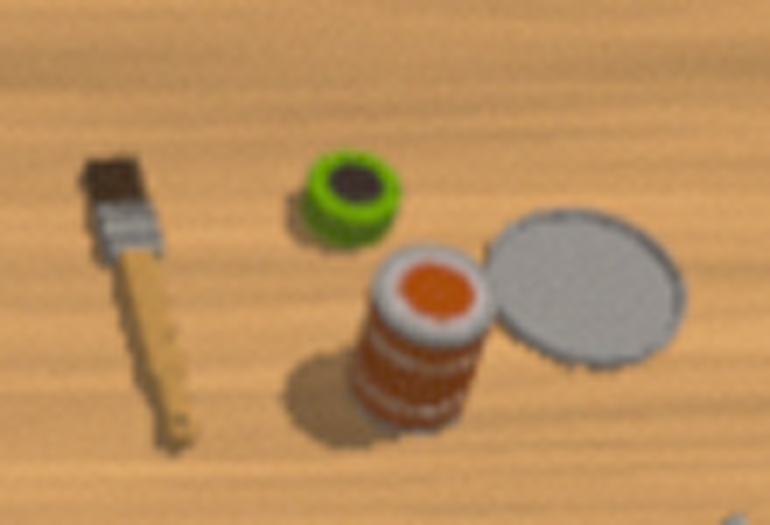

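View pics/c5.png

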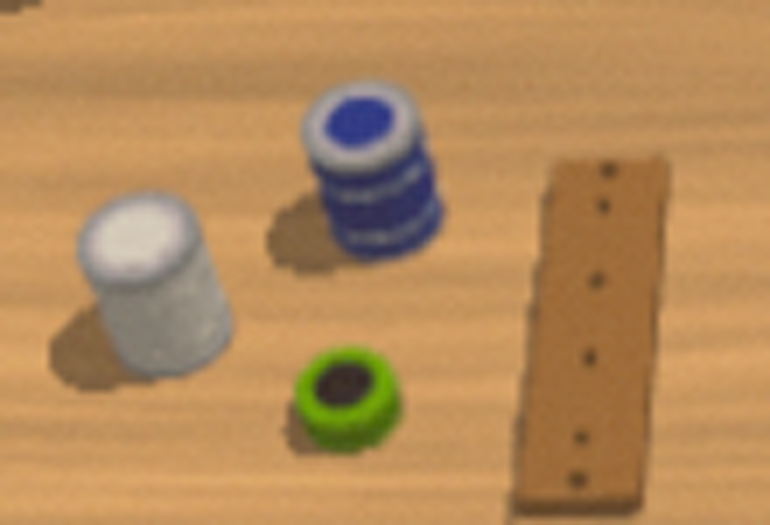

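Run:
```python
from h import *
def W(c,x0,y0,s,z): return world('scene',(x0+(c[0]+.5)/s-.5,y0+(c[1]+.5)/s-.5),z)[:2]
a=lambda *c,z:W(c,300,160,7,z); d=lambda *c,z:W(c,95,160,7,z)
print('varn',a(437,291,z=.075),'tray',a(588,287,z=.007),'puckL',a(357,182,z=.025))
print('brush',a(110,160,z=.012),a(180,440,z=.012))
print('puckR',d(346,384,z=.025),'blue',d(361,121,z=.075),'white',d(138,236,z=.075))
m=[d(*c,z=.018) for c in((517,497),(641,500),(668,158),(550,160))];print('board',np.mean(m,0),m)
crop('s0.png','c6.png',205,185,305,255,7)
```

```text
varn [0.55078573 0.37559652] tray [0.49346562 0.47879441] puckL [0.43607444 0.36478681]
brush [0.40763982 0.24013034] [0.59119878 0.25431766]
puckR [ 0.56034909 -0.36496948] blue [ 0.4311196  -0.36864533] white [ 0.50671463 -0.46690398]
board [ 0.51575082 -0.24839255] [array([ 0.62352528, -0.27383745]), array([ 0.62569136, -0.21433901]), array([ 0.40654988, -0.22161174]), array([ 0.40723677, -0.28378201])]
```

View pics/c6.png

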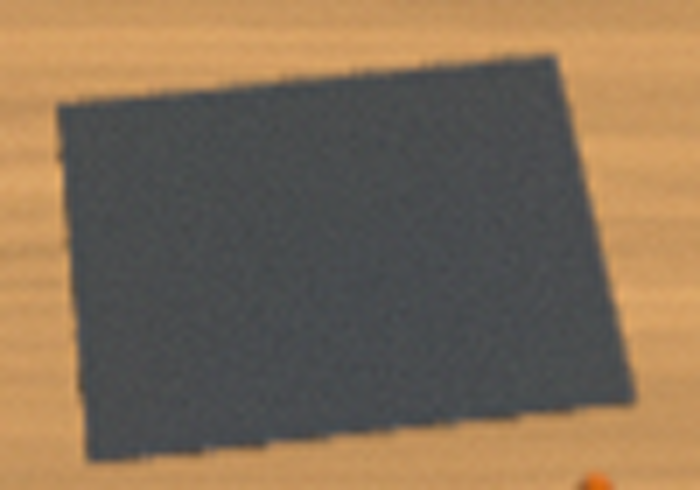

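```bash
cat >> h.py <<'E'
from scipy.spatial.transform import Rotation as Rn
mc=np.array([.5685,.006]); my=.1175
def mat(x,y): return mc+np.array([np.cos(my)*x-np.sin(my)*y,np.sin(my)*x+np.cos(my)*y])
def plan(xyz,jaw):
    s=telemetry.sense(); q=s['orientation']; R=Rn.from_quat([q[1],q[2],q[3],q[0]]).as_matrix()
    print('t',s['time_s'],'pos',s['ee_pos'].round(4),'down',R[:,0].round(3),'w',round(s['gripper_width'],3),'j',s['joints'].round(2))
    print('F',s['contact_force'].round(1))
    cur=np.degrees(np.arctan2(R[1,2],R[0,2])); print('jaw now',round(cur,1))
    for k in(0,180):
        a=np.radians(jaw+k); X=np.array([0,0,-1.]); Z=np.array([np.cos(a),np.sin(a),0]); T=np.stack([X,np.cross(Z,X),Z],1)
        rv=Rn.from_matrix(R.T@T).as_rotvec(degrees=True)
        d=np.array(xyz)-s['ee_pos']
        print('jaw',jaw+k,'rotvec',rv.round(1),'shift mm if move first',(R.T@d*1e3).round(1),'if turn first',(T.T@d*1e3).round(1))
E
python3 - <<'E'
from h import *
print('puck targets',mat(0,.07),mat(0,-.07))
plan([.560,-.3655,.15],0)
E
```

```text
puck targets [0.56029391 0.07551734] [ 0.57670609 -0.06351734]
t 0.1 pos [ 0.2163 -0.5325  0.2309] down [-0.     0.001 -1.   ] w 0.998 j [ 1.14  0.71 -0.03  1.48  0.02  0.95 -0.08]
F [ 0.2 -0.4  0.3]
jaw now -67.9
jaw 0 rotvec [-67.9  -0.1  -0. ] shift mm if move first [ 80.9 381.3 -25.3] if turn first [ 80.9 167.  343.7]
jaw 180 rotvec [ 1.121e+02 -0.000e+00  1.000e-01] shift mm if move first [ 80.9 381.3 -25.3] if turn first [  80.9 -167.  -343.7]
```

>>> {"fn": "apply_moves", "kwargs": {"series": [[[0.0854, 0, 48, 0, 0, 0, 0]]], "force": 40}}

```text
time_s: 0.22
ee_pos: [0.2712, -0.5109, 0.2311]
orientation: [0.584, 0.396, 0.586, -0.397]
contact_force: [2.0, -0.7, -0.6]
gripper_width: 0.999
```

That row should have been in metres: I wrote 48. It was clamped to one step in the intended direction, so no harm was done.

>>> {"fn": "apply_moves", "kwargs": {"series": [[[0.0854, 0, 0.05, -0.003, 0, 0, 0], [0.0854, 0, 0.05, -0.003, 0, 0, 0], [0.0854, 0, 0.05, -0.003, 0, 0, 0], [0.0854, 0, 0.05, -0.003, 0, 0, 0], [0.0854, 0, 0.05, -0.003, 0, 0, 0], [0.0854, 0, 0.05, -0.003, 0, 0, 0], [0.0854, 0, 0, 0, -10, 0, 0], [0.0854, 0, 0, 0, -10, 0, 0], [0.0854, 0, 0, 0, -10, 0, 0], [0.0854, 0, 0, 0, -10, 0, 0], [0.0854, 0, 0, 0, -10, 0, 0], [0.0854, 0, 0, 0, -10, 0, 0], [0.0854, 0, 0, 0, -7, 0, 0], [0.0854, 0, 0, 0, 0, 0, 0]]]}}

```text
time_s: 1.98
ee_pos: [0.5542, -0.3731, 0.2247]
orientation: [0.704, -0.005, 0.71, 0.009]
contact_force: [-0.4, 0.3, -0.1]
gripper_width: 0.999
```

```bash
python3 -c "
from h import *
plan([.560,-.3655,.05],0)"
```

```text
t 1.975 pos [ 0.5542 -0.3731  0.2247] down [-0.009  0.007 -1.   ] w 0.999 j [ 0.65  0.89 -0.28  1.07  0.23  1.22  0.41]
F [-0.4  0.3 -0.1]
jaw now 1.1
jaw 0 rotvec [ 1.1 -0.5 -0.4] shift mm if move first [174.7   6.3   7.5] if turn first [174.7   7.6   5.8]
jaw 180 rotvec [-178.9    0.6   -0.8] shift mm if move first [174.7   6.3   7.5] if turn first [174.7  -7.6  -5.8]
```

>>> {"fn": "apply_moves", "kwargs": {"series": [[[0.0854, 0.04, 0.006, 0.007, 1, -0.5, -0.4], [0.0854, 0.05, 0, 0, 0, 0, 0], [0.0854, 0.05, 0, 0, 0, 0, 0], [0.0854, 0.035, 0, 0, 0, 0, 0], [0.0854, 0, 0, 0, 0, 0, 0]]]}}

```text
time_s: 2.6
ee_pos: [0.5608, -0.3667, 0.0447]
orientation: [0.707, 0.005, 0.707, -0.006]
contact_force: [0.1, 0.4, 1.0]
gripper_width: 1.002
```

```bash
python3 -c "
from h import *
plan([.560,-.3655,.004],0)"
```

```text
t 2.6 pos [ 0.5608 -0.3667  0.0447] down [-0.    -0.001 -1.   ] w 1.002 j [ 0.63  1.09 -0.24  1.25  0.29  0.83  0.31]
F [0.1 0.4 1. ]
jaw now -0.9
jaw 0 rotvec [-0.9 -0.   0.1] shift mm if move first [40.7  1.3 -0.9] if turn first [40.7  1.2 -0.8]
jaw 180 rotvec [1.791e+02 1.000e-01 0.000e+00] shift mm if move first [40.7  1.3 -0.9] if turn first [40.7 -1.2  0.8]
```

>>> {"fn": "apply_moves", "kwargs": {"series": [[[0.0854, 0.02, 0.001, -0.001, 0, 0, 0], [0.0854, 0.02, 0, 0, 0, 0, 0], [0.0854, 0, 0, 0, 0, 0, 0], [0.045, 0, 0, 0, 0, 0, 0], [0.04, 0, 0, 0, 0, 0, 0], [0.04, 0, 0, 0, 0, 0, 0], [0.04, 0, 0, 0, 0, 0, 0], [0.04, 0, 0, 0, 0, 0, 0], [0.04, 0, 0, 0, 0, 0, 0]]], "force": 40}}

```text
time_s: 3.72
ee_pos: [0.5619, -0.3672, 0.0075]
orientation: [0.709, 0.005, 0.705, -0.009]
contact_force: [-0.2, -0.2, -1.1]
gripper_width: 0.57
```

>>> {"fn": "apply_moves", "kwargs": {"series": [[[0.04, -0.04, 0, 0, 0, 0, 0], [0.04, -0.04, 0.02, 0, 0, 0, 0], [0.04, 0, 0.05, 0.003, 0, 0, 0], [0.04, 0, 0.05, 0.003, 0, 0, 0], [0.04, 0, 0.05, 0.003, 0, 0, 0], [0.04, 0, 0.05, 0.003, 0, 0, 0], [0.04, 0, 0.05, 0.003, 0, 0, 0], [0.04, 0, 0.033, 0, 0, 0, 0], [0.04, 0, 0, 0, 0, 0, 0]]]}}

```text
time_s: 4.85
ee_pos: [0.5832, -0.0546, 0.0886]
orientation: [0.709, 0.006, 0.705, -0.009]
contact_force: [-0.5, -0.4, -0.9]
gripper_width: 0.569
```

```bash
python3 -c "
from h import *
plan([.5767,-.0645,.0115],0)
snap('scene','s1.png');crop('s1.png','s1c.png',180,100,330,260,4)"
```

```text
t 4.85 pos [ 0.5832 -0.0546  0.0886] down [ 0.007 -0.004 -1.   ] w 0.569 j [ 0.12  0.91 -0.16  1.6   0.22  0.64 -0.17]
F [-0.5 -0.4 -0.9]
jaw now -1.2
jaw 0 rotvec [-1.2  0.4  0.2] shift mm if move first [77.1 -9.8 -6.8] if turn first [77.1 -9.9 -6.5]
jaw 180 rotvec [178.8   0.3  -0.6] shift mm if move first [77.1 -9.8 -6.8] if turn first [77.1  9.9  6.5]
```

View pics/s1c.png

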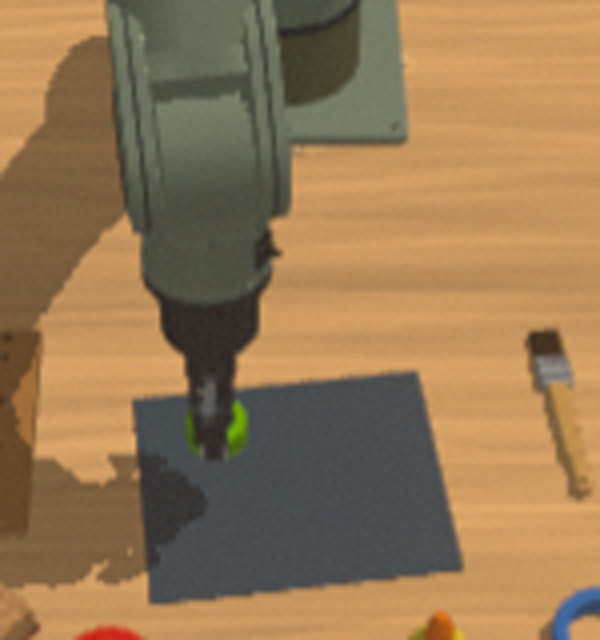

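The puck is held over the right side of the mat, at about (215,430) in the crop. I'll lower it now.

>>> {"fn": "apply_moves", "kwargs": {"series": [[[0.04, 0.03, -0.0095, -0.0065, -1.2, 0.4, 0.2], [0.04, 0.03, 0, 0, 0, 0, 0], [0.04, 0.01, 0, 0, 0, 0, 0], [0.04, 0.004, 0, 0, 0, 0, 0], [0.04, 0, 0, 0, 0, 0, 0]]]}}

```text
time_s: 5.52
ee_pos: [0.5773, -0.0711, 0.0142]
orientation: [0.708, 0.001, 0.706, -0.003]
contact_force: [1.0, 0.1, -1.0]
gripper_width: 0.569
```

```bash
python3 -c "
from h import *
plan([.5767,-.0645,.0105],0)"
```

```text
t 5.525 pos [ 0.5773 -0.0711  0.0142] down [ 0.002 -0.004 -1.   ] w 0.569 j [ 0.13  1.03 -0.13  1.63  0.25  0.49 -0.16]
F [ 1.   0.1 -1. ]
jaw now -0.3
jaw 0 rotvec [-0.3  0.1  0.2] shift mm if move first [ 3.7  6.6 -0.7] if turn first [ 3.7  6.6 -0.6]
jaw 180 rotvec [179.7   0.3  -0.2] shift mm if move first [ 3.7  6.6 -0.7] if turn first [ 3.7 -6.6  0.6]
```

>>> {"fn": "apply_moves", "kwargs": {"series": [[[0.04, 0, 0.0065, 0, 0, 0, 0], [0.04, 0.003, 0, 0, 0, 0, 0], [0.04, 0.001, 0, 0, 0, 0, 0]]]}}

```text
time_s: 5.9
ee_pos: [0.5782, -0.0641, 0.0116]
orientation: [0.709, 0.001, 0.706, -0.003]
contact_force: [-0.2, 0.1, 0.1]
gripper_width: 0.566
```

>>> {"fn": "apply_moves", "kwargs": {"series": [[[0.04, 0.0015, 0, 0, 0, 0, 0], [0.065, 0, 0, 0, 0, 0, 0], [0.075, 0, 0, 0, 0, 0, 0], [0.0854, 0, 0, 0, 0, 0, 0], [0.0854, -0.02, 0, 0, 0, 0, 0], [0.0854, -0.05, 0, 0, 0, 0, 0], [0.0854, -0.05, 0, 0, 0, 0, 0], [0.0854, 0, 0.05, 0, 0, 0, 0], [0.0854, 0, 0.05, -0.015, 0, 0, 0], [0.0854, 0, 0.05, -0.015, 0, 0, 0], [0.0854, 0, 0.05, -0.015, 0, 0, 0], [0.0854, 0, 0.05, -0.015, 0, 0, 0], [0.0854, 0, 0.05, -0.015, 0, 0, 0], [0.0854, 0, 0.05, -0.015, 0, 0, 0], [0.0854, 0, 0.05, -0.015, 0, 0, 0], [0.0854, 0, 0, 0, 0, 0, 0]]]}}

```text
time_s: 7.9
ee_pos: [0.4724, 0.3502, 0.1478]
orientation: [0.713, 0.003, 0.701, -0.002]
contact_force: [0.2, -2.1, -0.4]
gripper_width: 0.998
```

```bash
python3 -c "
from h import *
plan([.436,.364,.05],0)
snap('top','t1.png');crop('t1.png','t1c.png',70,120,310,260,3.3)"
```

```text
t 7.9 pos [0.4724 0.3502 0.1478] down [ 0.016  0.002 -1.   ] w 0.998 j [-0.66  0.82 -0.07  1.55  0.09  0.75 -0.78]
F [ 0.2 -2.1 -0.4]
jaw now -0.4
jaw 0 rotvec [-0.4  0.9 -0.1] shift mm if move first [ 97.3  13.3 -38.1] if turn first [ 97.8  13.8 -36.4]
jaw 180 rotvec [179.6  -0.2  -1.5] shift mm if move first [ 97.3  13.3 -38.1] if turn first [ 97.8 -13.8  36.4]
```

View pics/t1c.png

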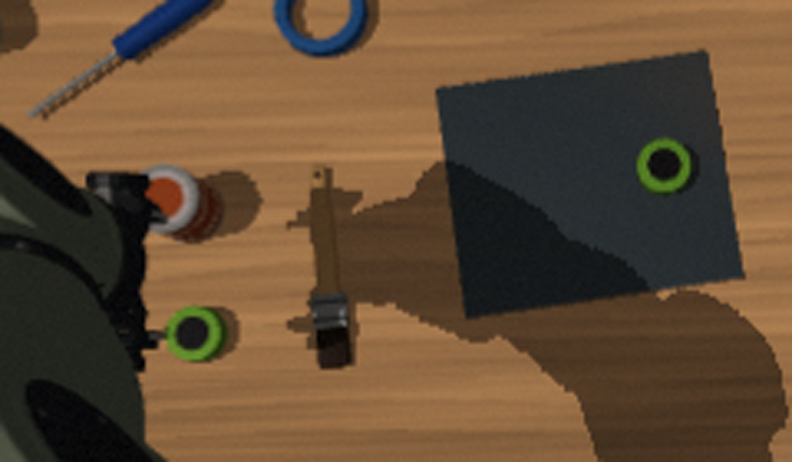

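The first puck stands on the mat, with its pad at about (271,170) in the full image. Now the second puck.

>>> {"fn": "apply_moves", "kwargs": {"series": [[[0.0854, 0, 0.0135, -0.038, -0.4, 0.9, 0], [0.0854, 0, 0, 0, 0, 0, 0], [0.0854, 0.045, 0, 0, 0, 0, 0], [0.0854, 0.045, 0, 0, 0, 0, 0], [0.0854, 0, 0, 0, 0, 0, 0]]]}}

```text
time_s: 8.57
ee_pos: [0.4396, 0.3582, 0.0604]
orientation: [0.709, 0.004, 0.705, -0.002]
contact_force: [0.2, -0.5, 1.0]
gripper_width: 0.999
```

```bash
python3 -c "
from h import *
plan([.436,.3645,.006],0)"
```

```text
t 8.575 pos [0.4396 0.3582 0.0604] down [ 0.006  0.003 -1.   ] w 0.999 j [-0.71  0.94 -0.06  1.68  0.1   0.52 -0.84]
F [ 0.2 -0.5  1. ]
jaw now -0.5
jaw 0 rotvec [-0.5  0.4 -0.2] shift mm if move first [54.4  6.1 -4. ] if turn first [54.4  6.3 -3.6]
jaw 180 rotvec [179.5  -0.3  -0.6] shift mm if move first [54.4  6.1 -4. ] if turn first [54.4 -6.3  3.6]
```

>>> {"fn": "apply_moves", "kwargs": {"series": [[[0.0854, 0.015, 0.0065, -0.004, -0.5, 0.4, -0.2], [0.0854, 0.02, 0, 0, 0, 0, 0], [0.0854, 0.0185, 0, 0, 0, 0, 0], [0.0854, 0, 0, 0, 0, 0, 0], [0.045, 0, 0, 0, 0, 0, 0], [0.04, 0, 0, 0, 0, 0, 0], [0.04, 0, 0, 0, 0, 0, 0], [0.04, 0, 0, 0, 0, 0, 0], [0.04, 0, 0, 0, 0, 0, 0], [0.04, 0, 0, 0, 0, 0, 0]]]}}

```text
time_s: 9.82
ee_pos: [0.4384, 0.3658, 0.0089]
orientation: [0.709, 0.002, 0.706, 0.001]
contact_force: [-0.4, -1.4, -0.5]
gripper_width: 0.566
```

```bash
python3 -c "
from h import *
plan([.5603,.0755,.10],0)"
```

```text
t 9.825 pos [0.4384 0.3658 0.0089] down [ 0.004  0.003 -1.   ] w 0.566 j [-0.73  1.03 -0.05  1.68  0.1   0.43 -0.85]
F [-0.4 -1.4 -0.5]
jaw now -0.1
jaw 0 rotvec [-0.1  0.2 -0.2] shift mm if move first [ -91.5 -289.8  122.7] if turn first [ -91.1 -290.3  121.9]
jaw 180 rotvec [179.9  -0.3  -0.4] shift mm if move first [ -91.5 -289.8  122.7] if turn first [ -91.1  290.3 -121.9]
```

>>> {"fn": "apply_moves", "kwargs": {"series": [[[0.04, -0.04, 0, 0, 0, 0.2, 0], [0.04, -0.05, -0.02, 0, 0, 0, 0], [0.04, 0, -0.05, 0.02, 0, 0, 0], [0.04, 0, -0.05, 0.02, 0, 0, 0], [0.04, 0, -0.05, 0.02, 0, 0, 0], [0.04, 0, -0.05, 0.02, 0, 0, 0], [0.04, 0, -0.05, 0.02, 0, 0, 0], [0.04, 0, -0.02, 0.02, 0, 0, 0], [0.04, 0, 0, 0, 0, 0, 0], [0.04, 0, 0, 0, 0, 0, 0]]]}}

```text
time_s: 11.08
ee_pos: [0.5612, 0.0669, 0.1007]
orientation: [0.708, 0.001, 0.706, 0.001]
contact_force: [-0.4, 1.0, -0.8]
gripper_width: 0.568
```

```bash
python3 -c "
from h import *
plan([.5603,.0755,.013],0)"
```

```text
t 11.075 pos [0.5612 0.0669 0.1007] down [ 0.002  0.003 -1.   ] w 0.568 j [-0.09  0.87 -0.17  1.66  0.21  0.62 -0.37]
F [-0.4  1.  -0.8]
jaw now 0.0
jaw 0 rotvec [ 0.   0.1 -0.2] shift mm if move first [87.8  8.3 -1.1] if turn first [87.7  8.6 -0.9]
jaw 180 rotvec [-180.     0.3    0.2] shift mm if move first [87.8  8.3 -1.1] if turn first [87.7 -8.6  0.9]
```

>>> {"fn": "apply_moves", "kwargs": {"series": [[[0.04, 0.03, 0.0085, -0.001, 0, 0, 0], [0.04, 0.03, 0, 0, 0, 0, 0], [0.04, 0.022, 0, 0, 0, 0, 0], [0.04, 0, 0, 0, 0, 0, 0], [0.04, 0, 0, 0, 0, 0, 0]]]}}

```text
time_s: 11.7
ee_pos: [0.559, 0.081, 0.0182]
orientation: [0.708, -0.0, 0.706, 0.004]
contact_force: [0.3, 0.2, -0.2]
gripper_width: 0.568
```

```bash
python3 -c "
from h import *
plan([.5603,.0755,.0115],0)"
```

```text
t 11.7 pos [0.559  0.081  0.0182] down [ 0.003  0.005 -1.   ] w 0.568 j [-0.13  1.01 -0.13  1.7   0.24  0.45 -0.41]
F [ 0.3  0.2 -0.2]
jaw now 0.4
jaw 0 rotvec [ 0.4  0.2 -0.3] shift mm if move first [ 6.7 -5.5  1.3] if turn first [ 6.7 -5.5  1.3]
jaw 180 rotvec [-179.6    0.5    0.3] shift mm if move first [ 6.7 -5.5  1.3] if turn first [ 6.7  5.5 -1.3]
```

>>> {"fn": "apply_moves", "kwargs": {"series": [[[0.04, 0, -0.0055, 0.001, 0, 0, 0], [0.04, 0.005, 0, 0, 0, 0, 0], [0.04, 0.0025, 0, 0, 0, 0, 0], [0.04, 0, 0, 0, 0, 0, 0]]]}}

```text
time_s: 12.2
ee_pos: [0.5609, 0.0752, 0.0121]
orientation: [0.709, -0.0, 0.705, 0.004]
contact_force: [0.5, 1.2, -1.2]
gripper_width: 0.568
```

>>> {"fn": "apply_moves", "kwargs": {"series": [[[0.04, 0.001, 0, 0, 0, 0, 0], [0.065, 0, 0, 0, 0, 0, 0], [0.075, 0, 0, 0, 0, 0, 0], [0.0854, 0, 0, 0, 0, 0, 0], [0.0854, -0.02, 0, 0, 0, 0, 0], [0.0854, -0.05, 0, 0, 0, 0, 0], [0.0854, -0.05, 0, 0, 0, 0, 0], [0.0854, 0, -0.05, -0.007, 0, 0, 0], [0.0854, 0, -0.05, -0.007, 0, 0, 0], [0.0854, 0, -0.05, -0.007, 0, 0, 0], [0.0854, 0, -0.05, -0.007, 0, 0, 0], [0.0854, 0, -0.05, -0.007, 0, 0, 0], [0.0854, 0, -0.05, -0.007, 0, 0, 0], [0.0854, 0, -0.02, 0, 10, 0, 0], [0.0854, 0, 0, 0, 10, 0, 0], [0.0854, 0, 0, 0, 10, 0, 0], [0.0854, 0, 0, 0, 10, 0, 0], [0.0854, 0, 0, 0, 10, 0, 0], [0.0854, 0, 0, 0, 10, 0, 0], [0.0854, 0, 0, 0, 10, 0, 0]]]}}

```text
time_s: 14.7
ee_pos: [0.5184, -0.2567, 0.1331]
orientation: [0.574, 0.418, 0.572, -0.412]
contact_force: [-0.3, -0.8, -0.2]
gripper_width: 1.001
```

```bash
python3 -c "
from h import *
plan([.5143,-.2485,.06],-88)"
```

```text
t 14.7 pos [ 0.5184 -0.2567  0.1331] down [ 0.007  0.005 -1.   ] w 1.001 j [ 0.37  0.84  0.08  1.59 -0.11  0.71 -0.75]
F [-0.3 -0.8 -0.2]
jaw now -71.8
jaw -88 rotvec [16.2 -0.2 -0.5] shift mm if move first [73.1 -2.  -8.9] if turn first [73.1 -3.8 -8.3]
jaw 92 rotvec [-163.8    0.7   -0.3] shift mm if move first [73.1 -2.  -8.9] if turn first [73.1  3.8  8.3]
```

>>> {"fn": "apply_moves", "kwargs": {"series": [[[0.0854, 0, -0.002, -0.009, 9, 0, -0.5], [0.0854, 0, 0, 0, 7, 0, 0], [0.0854, 0.04, 0, 0, 0, 0, 0], [0.0854, 0.03, 0, 0, 0, 0, 0], [0.0854, 0, 0, 0, 0, 0, 0]]]}}

```text
time_s: 15.32
ee_pos: [0.5139, -0.2479, 0.062]
orientation: [0.506, 0.494, 0.507, -0.493]
contact_force: [0.6, 0.0, 0.7]
gripper_width: 1.0
```

```bash
python3 -c "
from h import *
plan([.5143,-.2485,.003],-88)"
```

```text
t 15.325 pos [ 0.5139 -0.2479  0.062 ] down [-0.001  0.003 -1.   ] w 1.0 j [ 0.33  0.95  0.14  1.66 -0.22  0.55 -0.95]
F [0.6 0.  0.7]
jaw now -88.5
jaw -88 rotvec [-0.5 -0.2  0. ] shift mm if move first [59.   0.4  0.7] if turn first [59.   0.4  0.6]
jaw 92 rotvec [179.5   0.    0.2] shift mm if move first [59.   0.4  0.7] if turn first [59.  -0.4 -0.6]
```

>>> {"fn": "apply_moves", "kwargs": {"series": [[[0.0854, 0.02, 0, 0.0005, -0.5, 0, 0], [0.0854, 0.02, 0, 0, 0, 0, 0], [0.0854, 0.015, 0, 0, 0, 0, 0], [0.0854, 0, 0, 0, 0, 0, 0], [0.055, 0, 0, 0, 0, 0, 0], [0.05, 0, 0, 0, 0, 0, 0], [0.05, 0, 0, 0, 0, 0, 0], [0.05, 0, 0, 0, 0, 0, 0], [0.05, 0, 0, 0, 0, 0, 0]]], "force": 45}}

```text
time_s: 16.45
ee_pos: [0.5161, -0.2493, 0.0102]
orientation: [0.509, 0.493, 0.507, -0.49]
contact_force: [-0.1, 0.3, -1.7]
gripper_width: 0.677
```

```bash
python3 -c "
from h import *
plan([.5685,.006,.10],6.73)"
```

```text
t 16.45 pos [ 0.5161 -0.2493  0.0102] down [ 0.005  0.    -1.   ] w 0.677 j [ 0.34  1.04  0.11  1.67 -0.23  0.44 -0.93]
F [-0.1  0.3 -1.7]
jaw now -88.0
jaw 6.73 rotvec [-94.8   0.2  -0.2] shift mm if move first [ -89.5   61.5 -253.4] if turn first [-89.8 247.4  82. ]
jaw 186.73 rotvec [85.2 -0.2 -0.2] shift mm if move first [ -89.5   61.5 -253.4] if turn first [ -89.8 -247.4  -82. ]
```

>>> {"fn": "apply_moves", "kwargs": {"series": [[[0.05, -0.03, 0, 0, 0, 0, 0], [0.05, -0.05, 0, 0, 0, 0, 0], [0.05, -0.04, 0.012, -0.03, 0, 0, 0], [0.05, 0, 0.012, -0.045, 0, 0, 0], [0.05, 0, 0.012, -0.045, 0, 0, 0], [0.05, 0, 0.012, -0.045, 0, 0, 0], [0.05, 0, 0.012, -0.045, 0, 0, 0], [0.05, 0, 0, -0.045, 0, 0, 0], [0.05, 0, 0, 0, -9.5, 0, 0], [0.05, 0, 0, 0, -9.5, 0, 0], [0.05, 0, 0, 0, -9.5, 0, 0], [0.05, 0, 0, 0, -9.5, 0, 0], [0.05, 0, 0, 0, -9.5, 0, 0], [0.05, 0, 0, 0, -9.5, 0, 0], [0.05, 0, 0, 0, -9.5, 0, 0], [0.05, 0, 0, 0, -9.5, 0, 0], [0.05, 0, 0, 0, -9.5, 0, 0], [0.05, 0, 0, 0, -8, 0, 0], [0.05, 0, 0, 0, 0, 0, 0]]]}}

```text
time_s: 18.82
ee_pos: [0.5676, 0.0164, 0.1341]
orientation: [0.707, -0.052, 0.704, 0.052]
contact_force: [0.2, 0.6, -1.8]
gripper_width: 0.677
```

```bash
python3 -c "
from h import *
plan([.5685,.006,.07],6.73)
snap('scene','s2.png');crop('s2.png','s2c.png',130,100,340,260,3.5)
snap('top','t2.png');crop('t2.png','t2c.png',180,100,340,240,4)"
```

```text
t 18.825 pos [0.5676 0.0164 0.1341] down [ 0.004  0.    -1.   ] w 0.677 j [ 0.03  0.83 -0.23  1.63  0.26  0.71 -0.18]
F [ 0.2  0.6 -1.8]
jaw now 8.4
jaw 6.73 rotvec [1.7 0.3 0. ] shift mm if move first [ 64.1 -10.4  -0.9] if turn first [ 64.1 -10.4  -0.4]
jaw 186.73 rotvec [-178.3   -0.     0.4] shift mm if move first [ 64.1 -10.4  -0.9] if turn first [64.1 10.4  0.4]
```

View pics/s2c.png

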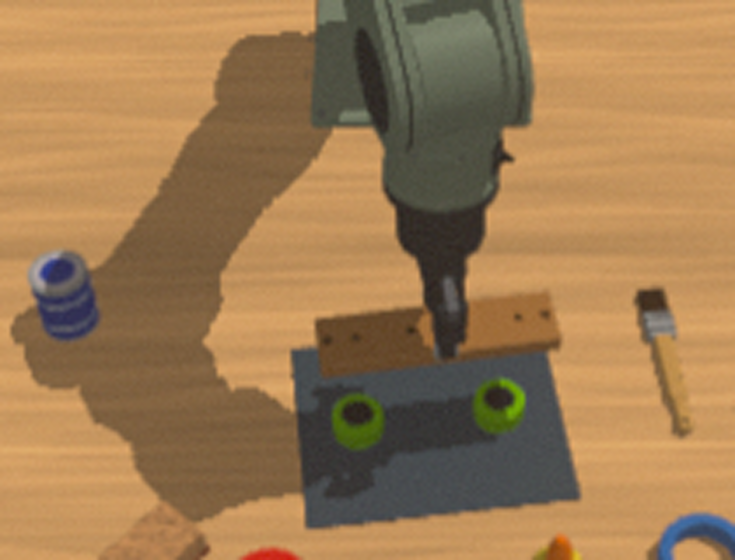

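View pics/t2c.png

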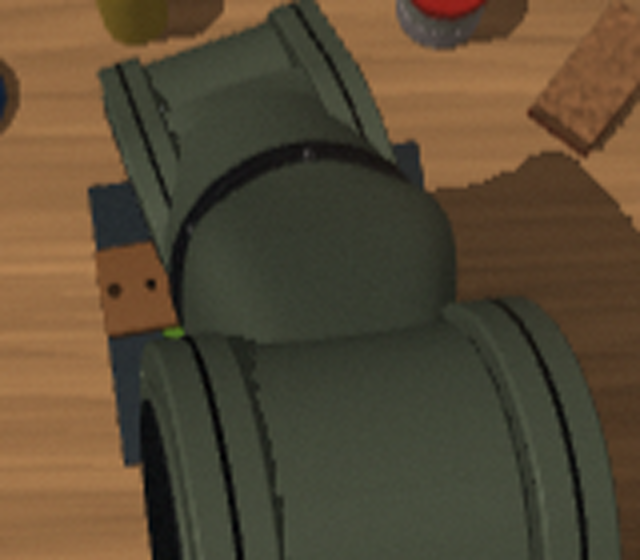

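```bash
python3 -c "
from h import *
f=lambda x,y,z: world('scene',(130+(x+.5)/3.5-.5,100+(y+.5)/3.5-.5),z)[:2]
A=f(358,411,.028);B=f(499,398,.028);print('pucks',A,B,(A+B)/2,A-B)
m=[f(x,y,.142) for x,y in((317,319),(551,291),(560,332),(322,361))];print(np.mean(m,0),m)
R=np.array([[np.cos(my),np.sin(my)],[-np.sin(my),np.cos(my)]])
print('mat frame',R@(A-mc),R@(B-mc))
e=m[1]-m[0]+m[2]-m[3];print(np.degrees(np.arctan2(e[1],e[0]))-90)
mm=[f(x,y,.003) for x,y in((292,350),(545,345),(579,497),(306,526))];print(mm)
C=[world('scene',(205+(x+.5)/7-.5,185+(y+.5)/7-.5),.003)[:2] for x,y in((60,104),(555,57),(635,403),(90,461))];print('mat',np.mean(C,0));e=C[1]-C[0]+C[2]-C[3];print(np.arctan2(-e[0],e[1]))
"
```

```text
pucks [ 0.57663038 -0.06274114] [0.56229203 0.07408612] [0.56946121 0.00567249] [ 0.01433834 -0.13682726]
[0.56637435 0.01501886] [array([ 0.55747244, -0.09597554]), array([0.52538295, 0.12021098]), array([0.57553812, 0.12518412]), array([ 0.60710387, -0.08934411])]
mat frame [ 1.58051833e-05 -6.92202768e-02] [0.00181656 0.06834442]
8.40687642333512
[array([ 0.47857813, -0.13382369]), array([0.47477819, 0.12569339]), array([0.66178868, 0.14650259]), array([ 0.69106116, -0.10929133])]
mat [0.57075178 0.00680534]
0.11336578930965693
```

>>> {"fn": "apply_moves", "kwargs": {"series": [[[0.05, 0.03, -0.0095, 0.001, 1.6, 0.2, 0], [0.05, 0.025, 0, 0, 0, 0, 0], [0.05, 0.01, 0, 0, 0, 0, 0], [0.05, 0, 0, 0, 0, 0, 0], [0.05, 0, 0, 0, 0, 0, 0]]]}}

```text
time_s: 19.55
ee_pos: [0.5711, 0.0074, 0.069]
orientation: [0.707, -0.038, 0.705, 0.037]
contact_force: [0.7, 0.9, -0.5]
gripper_width: 0.677
```

```bash
python3 -c "
from h import *
plan([.5695,.0065,.0395],6.7)"
```

```text
t 19.55 pos [0.5711 0.0074 0.069 ] down [ 0.003 -0.001 -1.   ] w 0.677 j [ 0.03  0.93 -0.19  1.66  0.29  0.58 -0.22]
F [ 0.7  0.9 -0.5]
jaw now 6.1
jaw 6.7 rotvec [-0.6  0.2  0.1] shift mm if move first [29.5 -0.7 -1.8] if turn first [29.5 -0.7 -1.7]
jaw 186.7 rotvec [ 1.794e+02  1.000e-01 -3.000e-01] shift mm if move first [29.5 -0.7 -1.8] if turn first [29.5  0.7  1.7]
```

>>> {"fn": "apply_moves", "kwargs": {"series": [[[0.05, 0.015, -0.001, -0.0015, -0.5, 0.2, 0], [0.05, 0.01, 0, 0, 0, 0, 0], [0.05, 0.003, 0, 0, 0, 0, 0], [0.05, 0, 0, 0, 0, 0, 0]]]}}

```text
time_s: 20.05
ee_pos: [0.57, 0.0061, 0.0398]
orientation: [0.706, -0.041, 0.706, 0.04]
contact_force: [-0.7, -0.0, -1.3]
gripper_width: 0.675
```

```bash
python3 -c "
from h import *
plan([.5695,.0065,.0385],6.7)"
```

```text
t 20.05 pos [0.57   0.0061 0.0398] down [ 0.001 -0.001 -1.   ] w 0.675 j [ 0.02  0.98 -0.18  1.67  0.3   0.52 -0.23]
F [-0.7 -0.  -1.3]
jaw now 6.6
jaw 6.7 rotvec [-0.1  0.   0.1] shift mm if move first [ 1.3  0.4 -0.5] if turn first [ 1.3  0.4 -0.5]
jaw 186.7 rotvec [ 1.799e+02  1.000e-01 -0.000e+00] shift mm if move first [ 1.3  0.4 -0.5] if turn first [ 1.3 -0.4  0.5]
```

>>> {"fn": "apply_moves", "kwargs": {"series": [[[0.05, 0.0015, 0, 0, 0, 0, 0], [0.05, 0.0005, 0, 0, 0, 0, 0], [0.07, 0, 0, 0, 0, 0, 0], [0.08, 0, 0, 0, 0, 0, 0], [0.0854, 0, 0, 0, 0, 0, 0], [0.0854, -0.02, 0, 0, 0, 0, 0], [0.0854, -0.05, 0, 0, 0, 0, 0], [0.0854, -0.05, 0, 0, 0, 0, 0], [0.07, 0, 0.05, -0.01, 0, 0, 0], [0.06, 0, 0.05, -0.02, 0, 0, 0], [0.05, 0, 0.05, -0.02, 0, 0, 0], [0.05, 0, 0.05, -0.02, 0, 0, 0], [0.05, 0, 0.03, -0.02, -10, 0, 0], [0.05, 0, 0, 0, -10, 0, 0], [0.05, 0, 0, 0, -10, 0, 0], [0.05, 0, 0, 0, -10, 0, 0], [0.05, 0, 0, 0, -10, 0, 0], [0.05, 0, 0, 0, -10, 0, 0], [0.05, 0, 0, 0, -10, 0, 0], [0.05, 0, 0, 0, 0, 0, 0]]]}}

```text
time_s: 22.55
ee_pos: [0.4511, 0.2321, 0.1634]
orientation: [0.549, -0.45, 0.545, 0.447]
contact_force: [-0.6, 0.3, 0.3]
gripper_width: 0.585
```

```bash
python3 -c "
from h import *
plan([.5,.247,.06],94.3)
snap('scene','s3.png');crop('s3.png','s3c.png',180,160,340,260,4.5)"
```

```text
t 22.55 pos [0.4511 0.2321 0.1634] down [ 0.006  0.001 -1.   ] w 0.585 j [-0.24  0.75 -0.54  1.81  0.56  0.73  0.28]
F [-0.6  0.3  0.3]
jaw now 78.7
jaw 94.3 rotvec [-15.6   0.1   0.4] shift mm if move first [103.7 -44.4  23.9] if turn first [103.4 -49.8  11.2]
jaw 274.3 rotvec [ 1.644e+02  5.000e-01 -1.000e-01] shift mm if move first [103.7 -44.4  23.9] if turn first [103.4  49.8 -11.2]
```

View pics/s3c.png

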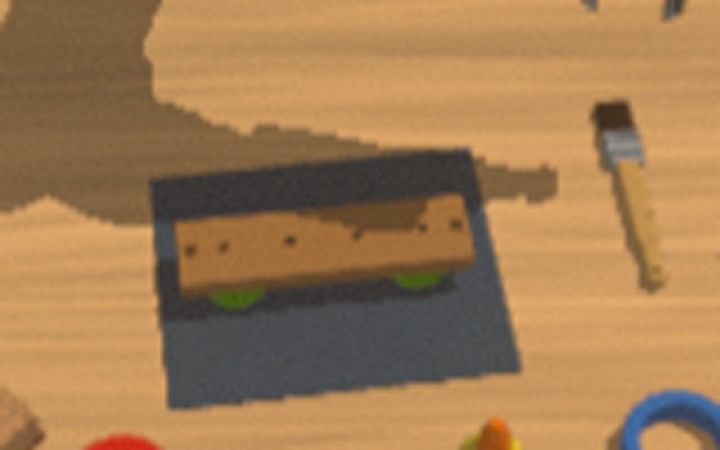

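The board rests on both pucks, with corners at about (178,222), (463,195), (474,262) and (181,292) in the crop. Brush next.

>>> {"fn": "apply_moves", "kwargs": {"series": [[[0.05, 0, -0.044, 0.024, -8, 0, 0.4], [0.05, 0, 0, 0, -7.5, 0, 0], [0.05, 0.05, 0, 0, 0, 0, 0], [0.05, 0.05, 0, 0, 0, 0, 0], [0.05, 0, 0, 0, 0, 0, 0]]]}}

```text
time_s: 23.22
ee_pos: [0.5002, 0.248, 0.0622]
orientation: [0.485, -0.514, 0.485, 0.515]
contact_force: [-0.4, -0.3, 0.8]
gripper_width: 0.587
```

```bash
python3 -c "
from h import *
plan([.5,.247,.005],94.3)"
```

```text
t 23.225 pos [0.5002 0.248  0.0622] down [ 0.     0.001 -1.   ] w 0.587 j [-0.25  0.97 -0.53  1.7   0.73  0.68  0.45]
F [-0.4 -0.3  0.8]
jaw now 93.4
jaw 94.3 rotvec [-0.9  0.1  0. ] shift mm if move first [57.2  0.3 -1. ] if turn first [57.2  0.3 -0.9]
jaw 274.3 rotvec [ 1.791e+02  0.000e+00 -1.000e-01] shift mm if move first [57.2  0.3 -1. ] if turn first [57.2 -0.3  0.9]
```

>>> {"fn": "apply_moves", "kwargs": {"series": [[[0.05, 0.02, 0, -0.001, -0.9, 0, 0], [0.05, 0.02, 0, 0, 0, 0, 0], [0.05, 0.015, 0, 0, 0, 0, 0], [0.05, 0, 0, 0, 0, 0, 0], [0.015, 0, 0, 0, 0, 0, 0], [0.012, 0, 0, 0, 0, 0, 0], [0.012, 0, 0, 0, 0, 0, 0], [0.012, 0, 0, 0, 0, 0, 0], [0.012, 0, 0, 0, 0, 0, 0]]], "force": 30}}

```text
time_s: 24.35
ee_pos: [0.5033, 0.2489, 0.0121]
orientation: [-0.486, 0.517, -0.48, -0.516]
contact_force: [0.1, 0.5, -0.9]
gripper_width: 0.217
```

```bash
python3 -c "
from h import *
mc[:]=.5695,.0065
print(mat(-.073,0))
plan([*mat(-.073,0),.1],6.7)"
```

```text
[ 0.49700335 -0.00205778]
t 24.35 pos [0.5033 0.2489 0.0121] down [ 0.008  0.004 -1.   ] w 0.217 j [-0.28  1.05 -0.47  1.71  0.8   0.57  0.4 ]
F [ 0.1  0.5 -0.9]
jaw now 93.8
jaw 6.7 rotvec [87.1  0.5  0.2] shift mm if move first [ -89.    22.5 -249.6] if turn first [ -87.9 -248.5  -35.6]
jaw 186.7 rotvec [-92.9  -0.2   0.5] shift mm if move first [ -89.    22.5 -249.6] if turn first [-87.9 248.5  35.6]
```

The grip is high on the handle, with the TCP at 12 mm and the brush top at 14 mm. I'll reopen and go lower.

>>> {"fn": "apply_moves", "kwargs": {"series": [[[0.05, 0, 0, 0, 0, 0, 0], [0.05, 0, 0, 0, 0, 0.5, 0], [0.05, 0.006, 0, -0.002, 0, 0, 0], [0.05, 0.003, 0, 0, 0, 0, 0], [0.05, 0, 0, 0, 0, 0, 0]]]}}

```text
time_s: 24.98
ee_pos: [0.5035, 0.2467, 0.0023]
orientation: [-0.483, 0.52, -0.482, -0.513]
contact_force: [-0.1, -0.2, 0.1]
gripper_width: 0.587
```

>>> {"fn": "apply_moves", "kwargs": {"series": [[[0.05, -0.002, 0, 0, 0, 0, 0], [0.03, 0, 0, 0, 0, 0, 0], [0.012, 0, 0, 0, 0, 0, 0], [0.012, 0, 0, 0, 0, 0, 0], [0.012, 0, 0, 0, 0, 0, 0], [0.012, 0, 0, 0, 0, 0, 0]]]}}

```text
time_s: 25.72
ee_pos: [0.5035, 0.2468, 0.0047]
orientation: [-0.484, 0.52, -0.482, -0.513]
contact_force: [0.0, 0.1, -0.9]
gripper_width: 0.222
```

>>> {"fn": "apply_moves", "kwargs": {"series": [[[0.012, -0.03, 0, 0, 0, 0, 0], [0.012, -0.04, 0, 0, 0, 0, 0], [0.012, -0.04, 0.005, -0.025, 0, 0, 0], [0.012, 0, 0.005, -0.05, 0, 0, 0], [0.012, 0, 0.005, -0.05, 0, 0, 0], [0.012, 0, 0.004, -0.05, 0, 0, 0], [0.012, 0, 0.003, -0.05, 0, 0, 0], [0.012, 0, 0, -0.02, 9.5, 0, 0], [0.012, 0, 0, 0, 9.5, 0, 0], [0.012, 0, 0, 0, 9.5, 0, 0], [0.012, 0, 0, 0, 9.5, 0, 0], [0.012, 0, 0, 0, 9.5, 0, 0], [0.012, 0, 0, 0, 9.5, 0, 0], [0.012, 0, 0, 0, 9.5, 0, 0], [0.012, 0, 0, 0, 9.5, 0, 0], [0.012, 0, 0, 0, 9.5, 0, 0], [0.012, 0, 0, 0, 0, 0, 0], [0.012, 0, 0, 0, 0, 0, 0]]]}}

```text
time_s: 27.98
ee_pos: [0.4964, -0.007, 0.1194]
orientation: [0.709, -0.038, 0.703, 0.034]
contact_force: [-0.3, -0.2, -0.2]
gripper_width: 0.221
```

```bash
python3 -c "
from h import *
plan([.497,-.002,.06],6.7)
snap('scene','s4.png');crop('s4.png','s4c.png',180,120,340,260,4)"
```

```text
t 27.975 pos [ 0.4964 -0.007   0.1194] down [ 0.009 -0.005 -1.   ] w 0.221 j [ 0.05  0.77 -0.19  1.9   0.29  0.49 -0.24]
F [-0.3 -0.2 -0.2]
jaw now 5.8
jaw 6.7 rotvec [-0.9  0.5  0.4] shift mm if move first [59.4  5.2  0.6] if turn first [59.4  4.9  1.1]
jaw 186.7 rotvec [179.1   0.6  -0.8] shift mm if move first [59.4  5.2  0.6] if turn first [59.4 -4.9 -1.1]
```

View pics/s4c.png

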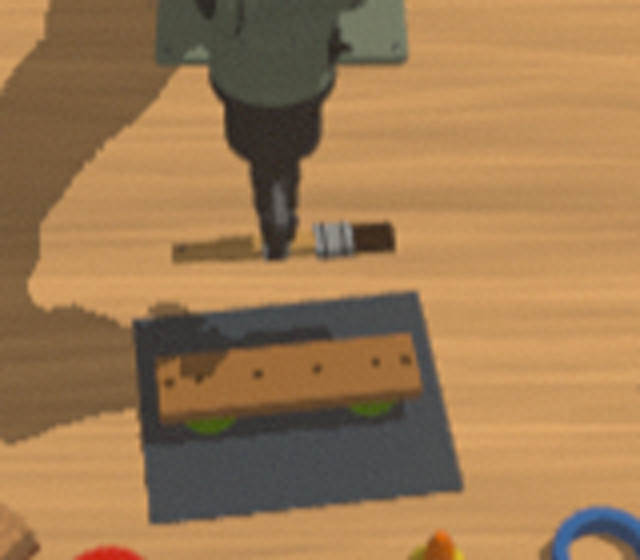

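```bash
python3 -c "
from h import *
f=lambda x,y,z: world('scene',(180+(x+.5)/4-.5,120+(y+.5)/4-.5),z)[:2]
A=f(174,253,.125);B=f(394,237,.125);print(A,B,A+(B-A)*90/187,np.linalg.norm(A-B),np.degrees(np.arctan2(B[1]-A[1],B[0]-A[0])))
m=[f(x,y,.046) for x,y in((157,358),(414,334),(421,388),(160,414))];print('board',np.mean(m,0),m)
e=m[1]-m[0]+m[2]-m[3];print(np.degrees(np.arctan2(e[1],e[0])))
"
```

```text
[ 0.50813838 -0.08957434] [0.49217149 0.09342987] [ 0.50045378 -0.00149745] 0.18369943776943104 94.98635770477304
board [0.57349206 0.00462098] [array([ 0.5561795 , -0.10663013]), array([0.53244795, 0.11204822]), array([0.59046847, 0.11456965]), array([ 0.61487232, -0.10150383])]
96.31801220045921
```

>>> {"fn": "apply_moves", "kwargs": {"series": [[[0.012, 0.04, 0, -0.0025, -1.5, 0.5, 0.4], [0.012, 0.04, 0, 0, 0, 0, 0], [0.012, 0.01, 0, 0, 0, 0, 0], [0.012, 0, 0, 0, 0, 0, 0], [0.012, 0, 0, 0, 0, 0, 0]]]}}

```text
time_s: 28.65
ee_pos: [0.4956, -0.0074, 0.0294]
orientation: [0.706, -0.048, 0.704, 0.049]
contact_force: [-0.7, -0.0, 0.2]
gripper_width: 0.227
```

```bash
python3 -c "
from h import *
plan([.4935,-.007,.0085],7.5)"
```

```text
t 28.65 pos [ 0.4956 -0.0074  0.0294] down [ 0.003  0.002 -1.   ] w 0.227 j [ 0.02  0.94 -0.12  1.95  0.36  0.27 -0.26]
F [-0.7 -0.   0.2]
jaw now 7.8
jaw 7.5 rotvec [ 0.3  0.2 -0.1] shift mm if move first [20.9  0.7 -2.1] if turn first [20.9  0.7 -2. ]
jaw 187.5 rotvec [-179.7    0.2    0.3] shift mm if move first [20.9  0.7 -2.1] if turn first [20.9 -0.7  2. ]
```

>>> {"fn": "apply_moves", "kwargs": {"series": [[[0.012, 0.01, 0, -0.002, 0, 0, 0], [0.012, 0.008, 0, 0, 0, 0, 0], [0.012, 0.002, 0, 0, 0, 0, 0], [0.012, 0, 0, 0, 0, 0, 0]]]}}

```text
time_s: 29.15
ee_pos: [0.4943, -0.0077, 0.0095]
orientation: [0.707, -0.048, 0.704, 0.049]
contact_force: [-0.1, -0.9, -1.0]
gripper_width: 0.227
```

>>> {"fn": "apply_moves", "kwargs": {"series": [[[0.012, 0.0015, 0, 0, 0, 0, 0], [0.025, 0, 0, 0, 0, 0, 0], [0.035, 0, 0, 0, 0, 0, 0], [0.035, 0, 0, 0, 0, 0, 0], [0.035, -0.02, 0, 0, 0, 0, 0], [0.035, -0.05, 0, 0, 0, 0, 0], [0.05, -0.05, 0, 0, 0, 0, 0], [0.06, -0.03, 0.05, 0, 0, 0, 0], [0.07, 0, 0.05, 0, 0, 0, 0], [0.0854, 0, 0.05, 0, 0, 0, 0], [0.0854, 0, 0.05, 0, 0, 0, 0], [0.0854, 0, 0.05, 0, 0, 0, 0], [0.0854, 0, 0.05, 0.01, 0, 0, 0], [0.0854, 0, 0.05, 0.01, 0, 0, 0], [0.0854, 0, 0, 0, 0, 0, 0]]]}}

```text
time_s: 31.02
ee_pos: [0.4648, 0.352, 0.1647]
orientation: [0.708, -0.046, 0.703, 0.048]
contact_force: [0.4, -1.0, -0.9]
gripper_width: 0.999
```

```bash
python3 -c "
from h import *
plan([.551,.375,.15],0)
plan([.551,.375,.15],-59)
snap('scene','s5.png');crop('s5.png','s5c.png',200,160,410,260,3.6)
snap('top','t5.png');crop('t5.png','t5c.png',190,120,310,220,6)"
```

```text
t 31.025 pos [0.4648 0.352  0.1647] down [ 0.007  0.004 -1.   ] w 0.999 j [-0.62  0.8  -0.16  1.55  0.16  0.8  -0.72]
F [ 0.4 -1.  -0.9]
jaw now 7.7
jaw 0 rotvec [ 7.7  0.4 -0.2] shift mm if move first [15.3 11.3 88.4] if turn first [14.7 23.  86.2]
jaw 180 rotvec [-172.3    0.3    0.6] shift mm if move first [15.3 11.3 88.4] if turn first [ 14.7 -23.  -86.2]
t 31.025 pos [0.4648 0.352  0.1647] down [ 0.007  0.004 -1.   ] w 0.999 j [-0.62  0.8  -0.16  1.55  0.16  0.8  -0.72]
F [ 0.4 -1.  -0.9]
jaw now 7.7
jaw -59 rotvec [66.7  0.3 -0.4] shift mm if move first [15.3 11.3 88.4] if turn first [14.7 85.7 24.6]
jaw 121 rotvec [-113.3    0.4    0.3] shift mm if move first [15.3 11.3 88.4] if turn first [ 14.7 -85.7 -24.6]
```

View pics/s5c.png

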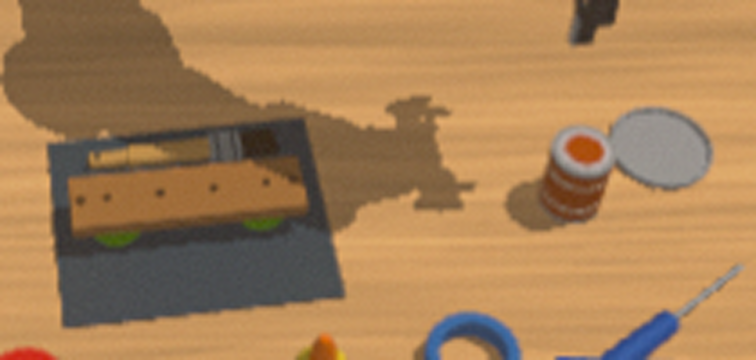

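View pics/t5c.png

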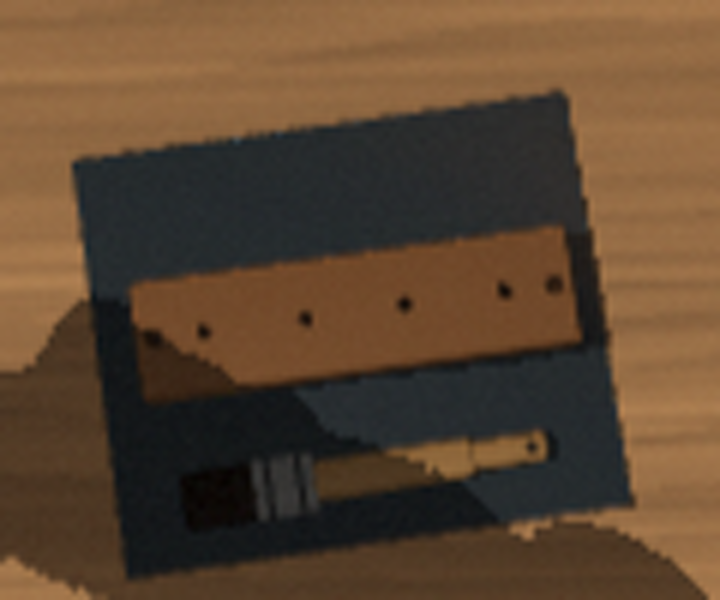

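>>> {"fn": "apply_moves", "kwargs": {"series": [[[0.0854, 0, 0.006, 0.044, 0, 0, 0], [0.0854, 0, 0.006, 0.044, 0, 0.4, 0], [0.0854, 0, 0, 0, 7.5, 0, 0], [0.0854, 0, 0, 0, 0, 0, 0]]]}}

```text
time_s: 31.62
ee_pos: [0.5552, 0.3665, 0.1658]
orientation: [0.707, 0.002, 0.707, -0.004]
contact_force: [0.8, 0.1, -0.6]
gripper_width: 0.998
```

```bash
python3 -c "
from h import *
plan([.551,.375,.03],0)"
```

```text
t 31.625 pos [0.5552 0.3665 0.1658] down [-0.    -0.003 -1.   ] w 0.998 j [-0.58  0.93 -0.13  1.19  0.13  1.04 -0.73]
F [ 0.8  0.1 -0.6]
jaw now -0.4
jaw 0 rotvec [-0.4 -0.   0.1] shift mm if move first [135.8   8.9  -4.2] if turn first [135.8   8.5  -4.2]
jaw 180 rotvec [179.6   0.2   0. ] shift mm if move first [135.8   8.9  -4.2] if turn first [135.8  -8.5   4.2]
```

>>> {"fn": "apply_moves", "kwargs": {"series": [[[0.0854, 0.02, 0.0085, -0.004, 0, 0, 0], [0.0854, 0.03, 0, 0, 0, 0, 0], [0.0854, 0, 0, 0, 0, 0, 0]]]}}

```text
time_s: 32.0
ee_pos: [0.5515, 0.3724, 0.1158]
orientation: [0.707, -0.001, 0.707, -0.001]
contact_force: [0.4, -0.8, -0.6]
gripper_width: 0.999
```

```bash
python3 -c "
from h import *
plan([.551,.375,.03],0)"
```

```text
t 32.0 pos [0.5515 0.3724 0.1158] down [ 0.    -0.004 -1.   ] w 0.999 j [-0.59  0.99 -0.13  1.23  0.14  0.93 -0.75]
F [ 0.4 -0.8 -0.6]
jaw now -0.0
jaw 0 rotvec [-0.   0.   0.2] shift mm if move first [85.7  2.9 -0.5] if turn first [85.8  2.6 -0.5]
jaw 180 rotvec [180.    0.3  -0. ] shift mm if move first [85.7  2.9 -0.5] if turn first [85.8 -2.6  0.5]
```

>>> {"fn": "apply_moves", "kwargs": {"series": [[[0.0854, 0.03, 0.0025, 0, 0, 0, 0.2], [0.0854, 0.03, 0, 0, 0, 0, 0], [0.0854, 0.026, 0, 0, 0, 0, 0], [0.0854, 0, 0, 0, 0, 0, 0], [0.06, 0, 0, 0, 0, 0, 0], [0.05, 0, 0, 0, 0, 0, 0], [0.05, 0, 0, 0, 0, 0, 0], [0.05, 0, 0, 0, 0, 0, 0], [0.05, 0, 0, 0, 0, 0, 0]]], "force": 50}}

```text
time_s: 33.12
ee_pos: [0.5556, 0.3751, 0.0392]
orientation: [0.71, -0.0, 0.704, 0.004]
contact_force: [0.4, 0.7, -2.7]
gripper_width: 0.69
```

```bash
python3 -c "
from h import *
plan([.4912,.4772,.09],0)"
```

```text
t 33.125 pos [0.5556 0.3751 0.0392] down [ 0.01   0.006 -1.   ] w 0.69 j [-0.59  1.09 -0.12  1.27  0.16  0.78 -0.75]
F [ 0.4  0.7 -2.7]
jaw now 0.4
jaw 0 rotvec [ 0.4  0.5 -0.3] shift mm if move first [-50.8 102.8 -63.2] if turn first [-50.8 102.1 -64.4]
jaw 180 rotvec [-179.6    0.5    0.9] shift mm if move first [-50.8 102.8 -63.2] if turn first [ -50.8 -102.1   64.4]
```

>>> {"fn": "apply_moves", "kwargs": {"series": [[[0.05, -0.03, 0, 0, 0, 0, 0], [0.05, -0.03, 0, 0, 0, 0, 0], [0.05, 0, 0.035, -0.022, 0, 0, 0], [0.05, 0, 0.035, -0.022, 0, 0, 0], [0.05, 0, 0.033, -0.02, 0, 0, 0], [0.05, 0, 0, 0, 0, 0, 0], [0.05, 0, 0, 0, 0, 0, 0]]]}}

```text
time_s: 34.0
ee_pos: [0.4887, 0.4793, 0.1007]
orientation: [0.71, -0.0, 0.704, 0.004]
contact_force: [0.1, 0.2, -1.6]
gripper_width: 0.688
```

```bash
python3 -c "
from h import *
plan([.4912,.4772,.0435],0)
snap('scene','s6.png');crop('s6.png','s6c.png',310,120,430,230,6)"
```

```text
t 34.0 pos [0.4887 0.4793 0.1007] down [ 0.009  0.005 -1.   ] w 0.688 j [-0.78  1.03 -0.11  1.17  0.12  0.94 -0.9 ]
F [ 0.1  0.2 -1.6]
jaw now 0.3
jaw 0 rotvec [ 0.3  0.5 -0.3] shift mm if move first [57.2 -2.4  2. ] if turn first [57.2 -2.1  2.5]
jaw 180 rotvec [-179.7    0.4    0.8] shift mm if move first [57.2 -2.4  2. ] if turn first [57.2  2.1 -2.5]
```

View pics/s6c.png

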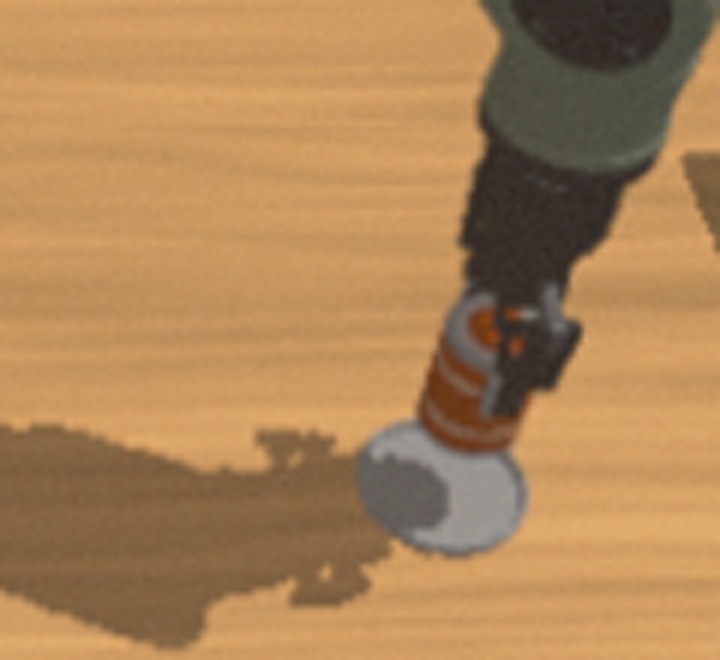

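```bash
python3 -c "
from h import *
def ext(c,r,z):
  P=np.array([[(p:=pix('scene',[c[0]+r*np.cos(a),c[1]+r*np.sin(a),z]))[0],p[1]] for a in np.linspace(0,6.28,60)])
  P=(P-[310,120]+.5)*6-.5; return P[:,0].min().round(),P[:,0].max().round(),P[:,1].min().round(),P[:,1].max().round()
print('tin bottom at tcp',ext((.4887,.4793),.0305,.0615))
print('tray',ext((.4912,.4772),.052,.008))
print(ext((.4912,.4772),.052,.0))
"
```

```text
tin bottom at tcp (np.float64(413.0), np.float64(517.0), np.float64(381.0), np.float64(460.0))
tray (np.float64(354.0), np.float64(528.0), np.float64(417.0), np.float64(550.0))
(np.float64(351.0), np.float64(524.0), np.float64(425.0), np.float64(559.0))
```

>>> {"fn": "apply_moves", "kwargs": {"series": [[[0.05, 0.015, -0.006, 0.006, 0, 0, 0], [0.05, 0.025, 0, 0, 0, 0, 0], [0.05, 0, 0, 0, 0, 0, 0]]]}}

```text
time_s: 34.42
ee_pos: [0.4973, 0.4703, 0.0578]
orientation: [0.71, 0.0, 0.704, 0.002]
contact_force: [-0.8, 0.2, -1.9]
gripper_width: 0.692
```

```bash
python3 -c "
from h import *
plan([.4955,.4727,.0435],0)
snap('scene','s7.png');crop('s7.png','s7c.png',310,120,430,230,6)"
```

```text
t 34.425 pos [0.4973 0.4703 0.0578] down [ 0.009  0.004 -1.   ] w 0.692 j [-0.76  1.09 -0.11  1.19  0.13  0.86 -0.89]
F [-0.8  0.2 -1.9]
jaw now 0.1
jaw 0 rotvec [ 0.1  0.5 -0.2] shift mm if move first [14.3  2.3 -1.9] if turn first [14.3  2.4 -1.8]
jaw 180 rotvec [-179.9    0.3    0.8] shift mm if move first [14.3  2.3 -1.9] if turn first [14.3 -2.4  1.8]
```

View pics/s7c.png

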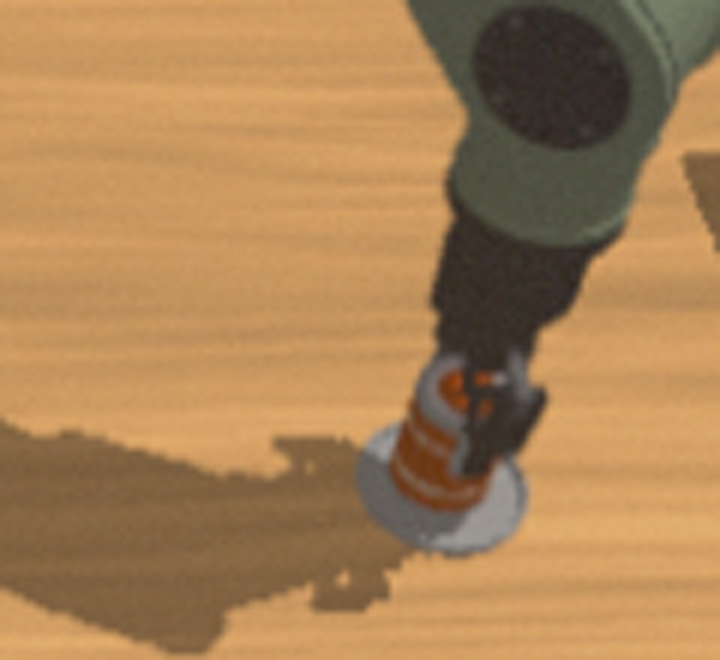

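```bash
python3 -c "
from h import *
def ext(c,r,z):
  P=np.array([[(p:=pix('scene',[c[0]+r*np.cos(a),c[1]+r*np.sin(a),z]))[0],p[1]] for a in np.linspace(0,6.28,60)])
  P=(P-[310,120]+.5)*6-.5; return P[:,0].min().round(),P[:,0].max().round(),P[:,1].min().round(),P[:,1].max().round()
print('tin bottom if centred',ext((.4912,.4772),.0305,.0186))
"
```

```text
tin bottom if centred (np.float64(394.0), np.float64(496.0), np.float64(432.0), np.float64(510.0))
```

>>> {"fn": "apply_moves", "kwargs": {"series": [[[0.05, 0.01, 0.001, 0, 0, 0, 0], [0.05, 0.004, 0, 0, 0, 0, 0], [0.05, 0, 0, 0, 0, 0, 0], [0.05, 0, 0, 0, 0, 0, 0]]]}}

```text
time_s: 34.98
ee_pos: [0.4991, 0.4719, 0.0459]
orientation: [0.711, 0.002, 0.703, 0.003]
contact_force: [-0.6, 0.0, -2.0]
gripper_width: 0.694
```

>>> {"fn": "apply_moves", "kwargs": {"series": [[[0.05, 0.003, 0, -0.002, 0, 0.1, 0], [0.05, 0.0015, 0, 0, 0, 0, 0], [0.05, 0, 0, 0, 0, 0, 0]]]}}

```text
time_s: 35.35
ee_pos: [0.497, 0.4721, 0.0415]
orientation: [0.711, 0.002, 0.703, 0.003]
contact_force: [-0.2, 0.1, -2.7]
gripper_width: 0.691
```

>>> {"fn": "apply_moves", "kwargs": {"series": [[[0.05, 0.0015, 0, 0, 0, 0, 0], [0.05, 0.0005, 0, 0, 0, 0, 0]]]}}

```text
time_s: 35.6
ee_pos: [0.4972, 0.4724, 0.0401]
orientation: [0.711, 0.002, 0.703, 0.003]
contact_force: [-3.2, -3.0, 11.0]
gripper_width: 0.688
```

The force shows the tin is seated. I'll release and retreat.

>>> {"fn": "apply_moves", "kwargs": {"series": [[[0.05, -0.0005, 0, 0, 0, 0, 0], [0.07, 0, 0, 0, 0, 0, 0], [0.08, 0, 0, 0, 0, 0, 0], [0.0854, 0, 0, 0, 0, 0, 0], [0.0854, 0, 0, 0, 0, 0, 0], [0.0854, -0.03, 0, 0, 0, 0, 0], [0.0854, -0.05, 0, 0, 0, 0, 0], [0.0854, -0.05, 0, 0, 0, 0, 0], [0.0854, -0.03, 0, -0.05, 0, 0, 0], [0.0854, 0, 0, -0.06, 0, 0, 0], [0.0854, 0, 0, -0.06, 0, 0, 0], [0.0854, 0, 0, -0.05, 0, 0, 0], [0.0854, 0, 0, 0, 0, 0, 0]]]}}

```text
time_s: 37.22
ee_pos: [0.2686, 0.4708, 0.2035]
orientation: [0.711, 0.003, 0.703, 0.004]
contact_force: [1.2, -0.0, 0.6]
gripper_width: 0.998
```

```bash
python3 -c "
from h import *
snap('scene','s8.png');crop('s8.png','s8c.png',200,160,420,260,3.6)
snap('top','t8.png');crop('t8.png','t8a.png',190,120,310,220,6);crop('t8.png','t8b.png',60,150,160,240,6);crop('t8.png','t8d.png',310,140,430,240,6)"
```

```text
(no output)
```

View pics/s8c.png

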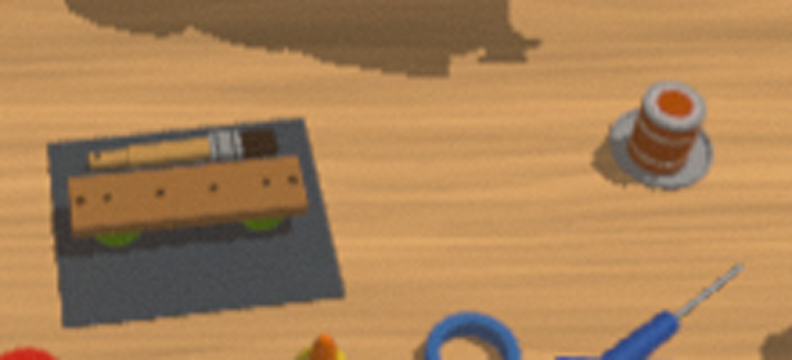

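View pics/t8a.png

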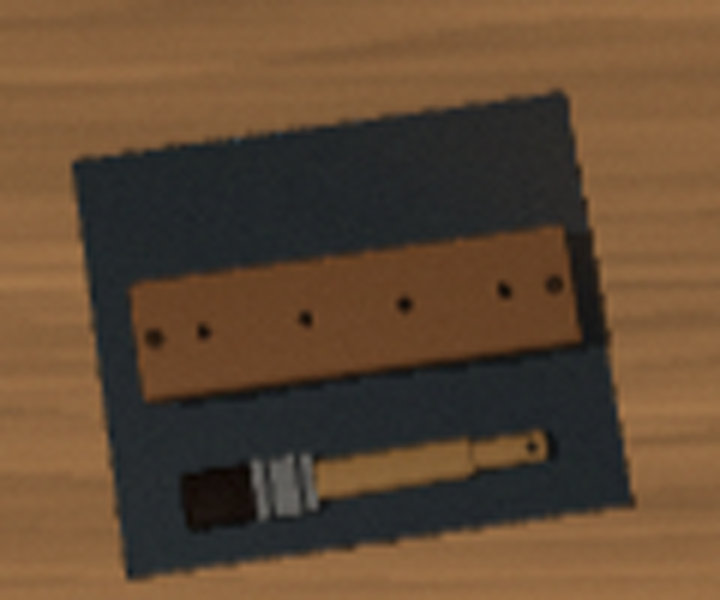

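View pics/t8b.png

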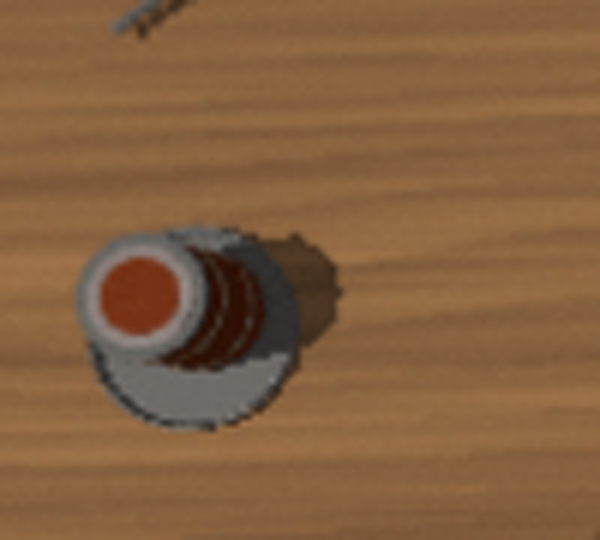

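View pics/t8d.png

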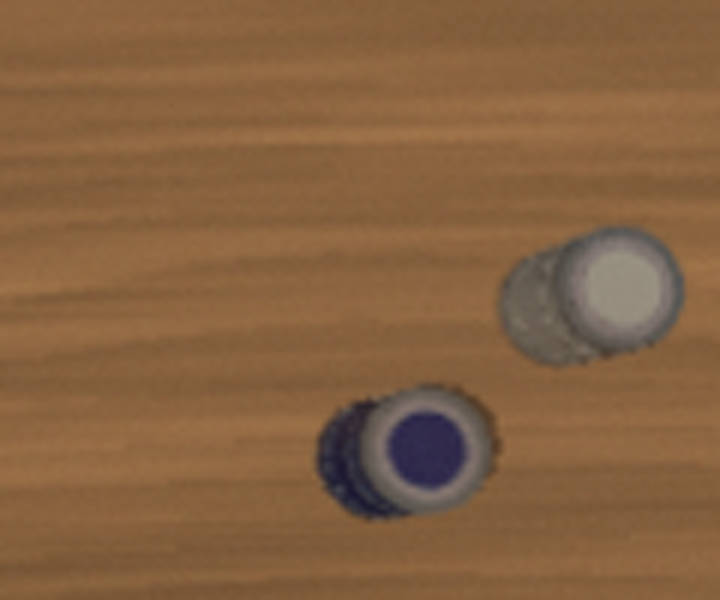

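```bash
python3 -c "
from h import *
R=np.array([[np.cos(my),np.sin(my)],[-np.sin(my),np.cos(my)]])
a=lambda x,y,z: world('top',(190+(x+.5)/6-.5,120+(y+.5)/6-.5),z)[:2]
M=np.mean([a(*c,.003) for c in((74,160),(566,92),(633,506),(128,578))],0)
B=[a(*c,.046) for c in((131,288),(567,227),(581,342),(145,401))]
e=B[0]-B[1]+B[3]-B[2]
print('board in mat',R@(np.mean(B,0)-M),np.arctan2(-e[0],e[1])-my)
A=a(548,443,.017);T=a(185,498,.017);d=T-A;print('brush',R@(A+d*90/187-M),np.linalg.norm(d),np.arctan2(-d[0],d[1])-my)
b=lambda x,y,z: world('top',(60+(x+.5)/6-.5,150+(y+.5)/6-.5),z)[:2]
print('top: lid',b(140,296,.078),'tray',b(196,329,.008))
s=lambda x,y,z: world('scene',(200+(x+.5)/3.6-.5,160+(y+.5)/3.6-.5),z)[:2]
print('scene lid',s(674,104,.078),'tray',s(661,148,.007))
"
```

```text
board in mat [ 0.00063394 -0.00344834] -0.0038338427741938103
brush [-0.07380494 -0.00129025] 0.18470483040406235 0.007772586738807596
top: lid [0.49746894 0.47251547] tray [0.4884781  0.47583619]
scene lid [0.49802276 0.47222738] tray [0.49428025 0.47743378]
```

```bash
python3 -c "
from h import *
for n,f,x0,y0 in(('scene','s8.png',355,165),('top','t8.png',65,175)):
  im=cv2.imread('pics/'+f)[y0:y0+60,x0:x0+65];im=cv2.resize(im,None,fx=9,fy=9,interpolation=cv2.INTER_CUBIC)
  for z,c in((.003,(255,255,0)),(.078,(0,255,0))):
    P=np.array([pix(n,[.4977+.0305*np.cos(t),.4724+.0305*np.sin(t),z]) for t in np.linspace(0,6.28,50)])
    P=(P-[x0,y0]+.5)*9-.5; cv2.polylines(im,[P.round().astype(int)],True,c,1)
  cv2.imwrite('pics/ov_%s.png'%n,im)
"
```

```text
(no output)
```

View pics/ov_scene.png

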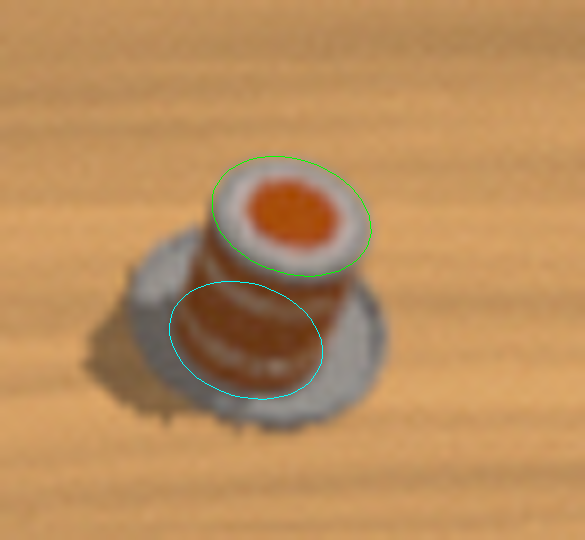

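View pics/ov_top.png

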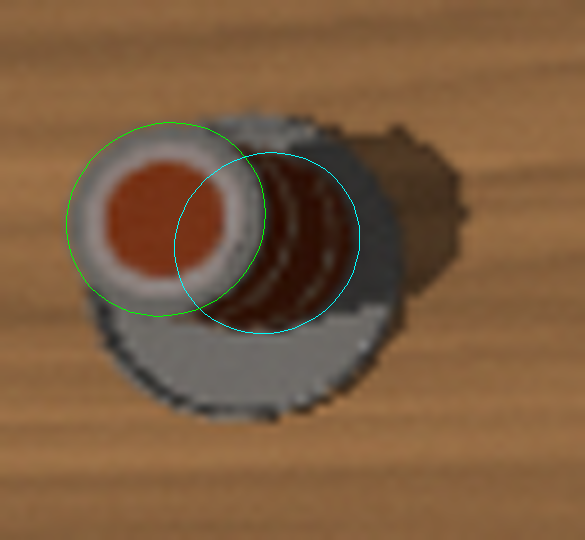

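```bash
python3 -c "
from h import *
print(order.sign_off())"
```

```text
the job is handed in; nothing more can be done
None
```

The bench is set up and the job is handed in at about 37 s of the 112 s allowed. The sign-off gives no verdict, so these are my own checks from the last pictures:

| Item | Last measurement | Allowed |
|---|---|---|
| Board, offset from mat centre | 0.6 mm across, 3.4 mm along, about 0.004 rad off square | 15 mm, 0.12 rad |
| Pucks, along the mat from its centre | −69 mm and +68 mm, at most 2 mm off the midline | 45–96 mm, 15 mm |
| Brush, in front of the mat centre | 74 mm, about 1 mm off centre, about 0.01 rad off square | 44–96 mm, 40 mm, 0.2 rad |
| Varnish tin, from tray centre | about 8 mm (9.6 mm by the top camera alone) | 17.5 mm |

- **Board:** it lies face up on both pucks. I measured the pucks before laying it, because it now hides most of them.
- **Brush:** it lies flat on the mat with a visible gap to the board.
- **Varnish tin:** it stands upright on the tray floor. The two cameras put the tray about 6 mm apart, so its offset is the least certain figure here, though both values are within the limit.
- **Blue and white tins:** both appear at the same pixels as at the start.
- **Robot:** the arm was clear of everything when I handed in.

**Slips on the way:**
- My first move was typed in millimetres instead of metres. It was cut to one safe step in the intended direction.
- My first grip on the brush was too high on the handle, so I regripped it lower before lifting.

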